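Rack the sawn blanks and clear the bench

TASK

Stand every long aluminium blank end-down in the wooden carrier, one to a pocket and fully down, then lay the flat retaining bar across the two forked end posts over their tops, resting in both forks and about centred. Also clear all the short steel offcuts into the steel scrap bin, in any order with the rest, and leave the wrench, the spray can and the blue parts bin where they are.

Things in the scene. Friction and masses are not known exactly. Their poses are not given: they have to be found in the camera images.
- blank0: plain aluminium square-bar blank, 150 x 18 x 18 mm, about 0.13 kg, lying flat on the mat at the start (may be absent). Origin at its centre, x along its length.
- blank1: plain aluminium square-bar blank, 150 x 18 x 18 mm, about 0.13 kg, lying flat on the mat at the start (may be absent). Origin at its centre, x along its length.
- blank2: plain aluminium square-bar blank, 150 x 18 x 18 mm, about 0.13 kg, lying flat on the mat at the start (may be absent). Origin at its centre, x along its length.
- blank3: plain aluminium square-bar blank, 150 x 18 x 18 mm, about 0.13 kg, lying flat on the mat at the start (may be absent). Origin at its centre, x along its length.
- offcut0: saw offcut: steel block 34 x 28 x 26 mm (x, y, z), about 0.12 kg, lying on the mat or on the bench (may be absent). Origin at its centre.
- offcut1: saw offcut: steel round slug, 30 mm diameter, 28 mm tall, standing on its flat end, axis z, about 0.12 kg, lying on the mat or on the bench (may be absent). Origin at its centre.
- offcut2: saw offcut: steel block 38 x 26 x 24 mm (x, y, z), about 0.12 kg, lying on the mat or on the bench (may be absent). Origin at its centre.
- retainer: retaining bar: plain flat aluminium bar 300 x 25 x 14 mm, about 0.28 kg, lying flat on the bench between the robot and the carrier, its 14 mm upright. Origin at its centre, x along its length, z up.
- carrier: fixed carrier: plywood block 66 x 214 mm (x, y), 88 mm high, with four square pockets in a row along y (34 x 34 mm, 80 mm deep, floor 8 mm above the bench; a blank standing in one tops out at 158 mm), and a dark steel forked post at each end (centres y = -117, +117 mm; 56 x 20 mm, prong tops 192 mm high). Origin: underside centre, z up; -x faces the robot.
- saddle_left (a point): middle of the floor of the fork on the post at the carrier's +y end, 172 mm above the bench: two prongs 20 mm high leave a gap of 36 mm across (carrier x), open along carrier y. The retaining bar rests in it.
- saddle_right (a point): the same for the post at the carrier's -y end.
- pocket0 (a point): centre of the mouth of pocket 0 of the carrier, 88 mm above the bench (carrier y = -78 mm); axes parallel to the carrier's.
- pocket1 (a point): centre of the mouth of pocket 1 of the carrier, 88 mm above the bench (carrier y = -26 mm); axes parallel to the carrier's.
- pocket2 (a point): centre of the mouth of pocket 2 of the carrier, 88 mm above the bench (carrier y = 26 mm); axes parallel to the carrier's.
- pocket3 (a point): centre of the mouth of pocket 3 of the carrier, 88 mm above the bench (carrier y = 78 mm); axes parallel to the carrier's.
- scrap: scrap bin: open steel tray 150 x 190 mm (x, y), 70 mm high, walls and floor about 4 mm, fixed. Origin: underside centre.
- mat: thin black rubber mat 320 x 360 mm, 3 mm thick, fixed on the bench; the blanks lie on it about along its x axis. Origin: underside centre.
- wrench: steel wrench lying on the bench beyond the carrier; bystander.
- spray: grey spray can, 52 mm diameter, 160 mm tall, standing; bystander.
- partsbin: blue open small-parts bin 120 x 100 x 60 mm; bystander.

How it is judged:
On the way, in this order (a step that is already met when the one before it is completed fails the run):
1. every blank present stands in a pocket of the carrier, fully down (x of blank0 in the frame of carrier between -0.025 and 0.025 m and y of blank0 in the frame of carrier between -0.105 and 0.105 m and z of blank0 in the frame of carrier between 0.07 and 0.092 m and angle between the x axis of each of blank0, blank1, blank2, blank3 and the z axis of carrier, either way round below 0.3 rad and x of blank1 in the frame of carrier between -0.025 and 0.025 m and y of blank1 in the frame of carrier between -0.105 and 0.105 m and z of blank1 in the frame of carrier between 0.07 and 0.092 m and x of blank2 in the frame of carrier between -0.025 and 0.025 m and y of blank2 in the frame of carrier between -0.105 and 0.105 m and z of blank2 in the frame of carrier between 0.07 and 0.092 m and x of blank3 in the frame of carrier between -0.025 and 0.025 m and y of blank3 in the frame of carrier between -0.105 and 0.105 m and z of blank3 in the frame of carrier between 0.07 and 0.092 m), for 0.2 s.
2. then the retaining bar rests in both forks (all of step 1 and x of retainer in the frame of carrier between -0.012 and 0.012 m and y of retainer in the frame of carrier between -0.025 and 0.025 m and z of retainer in the frame of carrier between 0.174 and 0.185 m and angle between the x axis of retainer and the y axis of carrier, either way round below 0.09 rad and linear speed of retainer below 0.03 m/s), for 0.3 s.
At the end, for the whole second after the job is handed in: Blanks stand in pockets, centres 70-92 mm above the bench, within 0.3 rad of upright; retaining bar in both forks, within 12 mm across, 25 mm along, 0.09 rad of the row; offcuts inside the scrap bin, centres below 65 mm; all released and at rest (all of step 2 and x of offcut0 in the frame of scrap between -0.073 and 0.073 m and y of offcut0 in the frame of scrap between -0.093 and 0.093 m and z of offcut0 in the frame of scrap between 0 and 0.065 m and x of offcut1 in the frame of scrap between -0.073 and 0.073 m and y of offcut1 in the frame of scrap between -0.093 and 0.093 m and z of offcut1 in the frame of scrap between 0 and 0.065 m and x of offcut2 in the frame of scrap between -0.073 and 0.073 m and y of offcut2 in the frame of scrap between -0.093 and 0.093 m and z of offcut2 in the frame of scrap between 0 and 0.065 m and linear speed of each of blank0, blank1, blank2, blank3, offcut0, offcut1, offcut2 below 0.03 m/s); the robot touches nothing.
It fails at once if the wrench is knocked away (more than 30 mm) (distance of wrench from where it was at the start of the episode above 0.03 m).
It fails at once if the spray can is knocked away (more than 30 mm) (distance of spray from where it was at the start of the episode above 0.03 m).
It fails at once if the parts bin is knocked away (more than 30 mm) (distance of partsbin from where it was at the start of the episode above 0.03 m).
Of blank0, blank1, blank2, blank3 only 3 to 4 are there at a start; the rules pass over those that are not, and their reading is None.
Of offcut0, offcut1, offcut2 only 2 to 3 are there at a start; the rules pass over those that are not, and their reading is None.
At some moment in a run one of retainer, offcut0, offcut1, offcut2 may be knocked a few centimetres aside while the robot is not near it.
Once in a run the grip may slacken for a moment while it holds something.
It also fails if it takes over 210 s, if anything falls off the work surface, if the arm or the gripper's body presses on something with over 40 N, if the wrist force passes 120 N, or if a joint passes its speed limit or range.

ROBOT

A 6-joint arm with a two-finger parallel gripper is mounted at the origin on the work surface. World frame = base frame: x ahead of the robot, y to its left, z up, the work surface at z = 0. Lengths are in m, angles in rad, forces in N, time in s.
With the tool pointing down it reaches from about 0.425 to 0.95 m from the base axis. Payload 3.5 kg.
Tool frame: the origin (TCP) lies on the centre line of the jaws, within the pads' length; the fingertips stand 19 mm ahead of it and the grasp point (between the pads) is the TCP; z points along the fingers, y is the line along which they close (so a half turn about z gives the same grasp; the last joint's range is limited). The gripper opens to 85 mm and grips with 20 to 120 N. Pads are 22 mm wide; open, the fingers measure 114 mm over their backs; the gripper's body (76 mm by 85 mm) begins 54 mm behind the grasp point. The pads swing forward as they close: fully open they stand 13 mm farther back than shut.
Start: joints at [1.078, 0.286, 1.577, -0, 1.279, -0.15], TCP at [0.227, 0.636, 0.25] pointing down, gripper open.
Joint ranges: [-2.77, 2.77], [-0.9, 2.22], [0.21, 2.48], [-1.53, 4.67], [0.24, 2.81], [-2.84, 2.84]. Speed limits (rad/s): [2.79, 2.79, 3.14, 3.14, 3.14, 3.14].

INTERFACE

Orientations are given as a unit quaternion [x, y, z, w].
In Python, from plant import ctrl, imaging gives the robot as it stands. The module is installed in compiled form; this text tells all that it offers.
- The arm moves only by the shell command python3 -m handwheel 'ROWS' [OPENING] [FORCE]. ROWS is JSON, one flat list of numbers, 6 for each row, row after row: the shift along the world's x, y, z in units of 150 mm (1.0 is 150 mm), then the turn, a rotation vector about the world's x, y, z in units of 90 degrees (1.0 is 90 degrees). In form: [tx, ty, tz, rx, ry, rz, tx, ty, tz, rx, ry, rz, ...]. A call has 1 to 5 rows; each row shifts and turns the commanded pose from where the row before left it; what a row does not reach is not made up. A row lasts 1/12 s, in which the tool goes at most 41.7 mm and 7.16 degrees, less where a joint would pass 70% of its speed; a pose out of reach is approached as far as the arm can. A call with a number of a shift or a turn outside -1 to 1 is refused whole. A call with a gripper value outside its range is refused whole. OPENING is the opening, from 0 (shut) to 1 (fully open), set as the call begins (- or left out, the last holds). The fingers move at their own pace and stop on an object; FORCE is the grip in N (left out, the last holds). Time passes only in rows, so rows that do not move let the fingers close. It gives the time, the measured TCP pose, the force, the opening and the grip force at its end, in the units of the state.
- ctrl.get_state(): the state, without advancing time (a new reading comes with each control period).
- imaging.read_camera(name): name is "side" or "top"; returns (picture, depth): 480x640x3 uint8, blue, green, red; 480x640 float32, m along the optical axis (not along the pixel's ray), 0 where there is no reading.
- imaging.get_calibration(name): a dict with "fovy" (degrees; the focal length in pixels is half the picture's height over the tangent of half this angle, whatever the lens; pixels are square), "cx", "cy" (the principal point, pixels), "R" (3x3) and "t" (3): a world point X has camera coordinates R X + t. Camera axes: x right, y down, z forward; pixel columns grow to the right and rows downward; lengths in m; the calibration is good to about 2 mm. A picture is of the moment at which its call begins. get_calibration takes no time and is no camera call.
- ctrl.sign_off(): hands the job in; it is judged then, once.
The state is a dict: "time": time; "qpos": joint angles; "dq": joint speeds; "joint_efforts": joint torques, N m; "eef_pos": TCP position; "tcp_rot": TCP orientation; "contact_force": force on the tool from outside, world axes, zero at the start; "wrist_torque": the same for the moment, N m; "opening": opening from 0.0 (shut) to 1.0 (fully open); "finger_force": force on a finger pad.
Only numpy, scipy, OpenCV 4.12 (cv2) and the standard library are available. Lean on these libraries where they do the work, as an engineer would, in place of code of your own. Each camera call takes 0.05 s, during which the arm holds its last target. There are 200 camera calls.

## Working session

There is one attempt and no reset: what is moved stays moved. The work goes in short steps, Python scripts to look and compute and a shell command to move; the robot and the scene stay as the last step left them, time stands still between calls to the robot, and variables do not carry over. Pictures are saved under pics/ and viewed, at most 14 in all, crops included, and the job is handed in when it is done.

```bash
ls; mkdir -p pics
python3 - <<'E'
from plant import ctrl, imaging
import cv2,numpy as np
print(ctrl.get_state())
for n in("side","top"):
    p,d=imaging.read_camera(n); cv2.imwrite(f"pics/{n}0.png",p); np.save(f"pics/{n}0.npy",d); print(n,imaging.get_calibration(n))
E
```

```text
pics
{'time': 0.0, 'qpos': array([ 1.07799130e+00,  2.87193524e-01,  1.57816763e+00,  6.16114735e-06,
        1.27862242e+00, -1.50014209e-01]), 'dq': array([ 0.00132915,  0.00141586, -0.00112434, -0.00065321,  0.00079404,
        0.0007575 ]), 'joint_efforts': array([-1.18831595e-03, -4.05965567e+01, -2.92631668e+01, -1.72276937e-04,
        5.70354328e-03,  6.88781768e-06]), 'eef_pos': array([0.22656516, 0.63518917, 0.24893363]), 'tcp_rot': array([ 1.70558236e-01,  9.85346872e-01, -1.13331295e-03, -3.80449837e-04]), 'contact_force': array([-0.26036964, -0.60293603, -0.12956273]), 'wrist_torque': array([ 0.01443395, -0.01661131, -0.03016807]), 'finger_force': 0.0, 'opening': 0.9955488555675657}
side {'fovy': 47.07490211914628, 'cx': 323.09979917881293, 'cy': 239.87541272394503, 'R': array([[-0.98542385, -0.1688128 ,  0.02102544],
       [-0.13097861,  0.6740238 , -0.72700518],
       [ 0.10855613, -0.71916212, -0.68630999]]), 't': array([0.57842553, 0.19871061, 1.21176705])}
top {'fovy': 55.2129836066946, 'cx': 312.652674135891, 'cy': 246.94622139157175, 'R': array([[-1.32826102e-03, -9.99900329e-01,  1.40558862e-02],
       [-9.96428468e-01,  1.36637107e-04, -8.44410367e-02],
       [ 8.44306998e-02, -1.41178449e-02, -9.96329335e-01]]), 't': array([-0.02839946,  0.56913305,  1.09674848])}
```

View pics/top0.png

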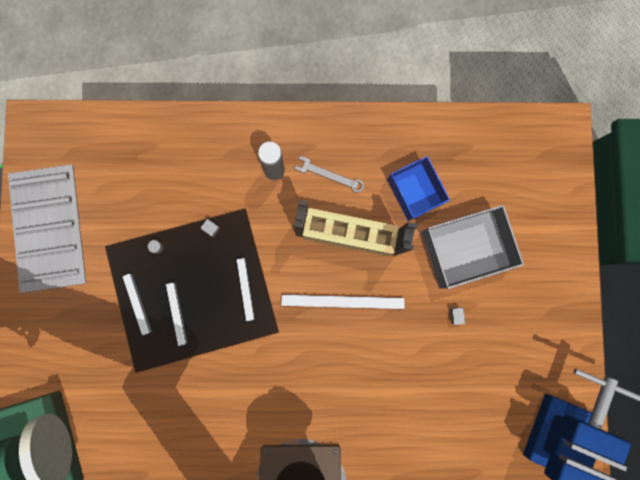

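View pics/side0.png

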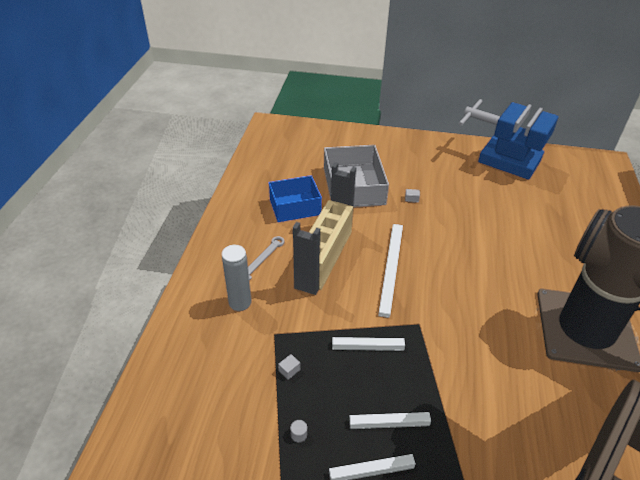

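The top view shows three blanks at about (137,303), (176,313) and (245,290). The slug is at (154,246), the offcut blocks at (209,227) and (458,315), the retainer at (342,301), the carrier at (352,231) and the scrap bin at (470,247). The side view agrees.

```bash
cat > vis.py <<'E'
from plant import ctrl, imaging
import cv2,numpy as np
def grab(n,save=None):
    p,d=imaging.read_camera(n)
    if save: cv2.imwrite(f"pics/{save}.png",p)
    return p,d
def K(n):
    c=imaging.get_calibration(n); f=240/np.tan(np.radians(c["fovy"]/2)); return c,f
def cloud(n,d):
    c,f=K(n); v,u=np.mgrid[0:480,0:640]
    X=np.stack([(u-c["cx"])/f*d,(v-c["cy"])/f*d,d],-1)
    W=(X-c["t"])@c["R"]; W[d<=0]=np.nan; return W
def ray(n,uv,z):
    c,f=K(n); uv=np.atleast_2d(uv).astype(float)
    D=np.c_[(uv[:,0]-c["cx"])/f,(uv[:,1]-c["cy"])/f,np.ones(len(uv))]@c["R"]
    C=-c["R"].T@c["t"]; return (C+D*((z-C[2])/D[:,2])[:,None])[:,:2]
def proj(n,X):
    c,f=K(n); q=c["R"]@np.array(X)+c["t"]; return q[0]/q[2]*f+c["cx"],q[1]/q[2]*f+c["cy"]
def rect(mask,n,z):
    "world rect of a mask's outline on plane z: centre, long, short, long-axis angle deg"
    cs,_=cv2.findContours(mask.astype(np.uint8),cv2.RETR_EXTERNAL,cv2.CHAIN_APPROX_NONE)
    k=max(cs,key=len)[:,0]; w=ray(n,k,z)
    (x,y),(a,b),t=cv2.minAreaRect((w*1000).astype(np.float32))
    if a<b: a,b,t=b,a,t+90
    return np.round([x,y,a,b,(t+90)%180-90],1)
def comps(p,d,lo,hi,n="top",amin=60):
    W=cloud(n,d); m=((W[...,2]>lo)&(W[...,2]<hi)&(W[...,0]>.2)).astype(np.uint8)
    k,L,S,c=cv2.connectedComponentsWithStats(m)
    for i in range(1,k):
        if S[i,4]<amin: continue
        M=L==i; z=np.median(W[M][:,2]); zt=np.percentile(W[M][:,2],90)
        print(np.round(c[i]),S[i,4],"z %.3f top %.3f"%(z,zt),rect(M,n,zt))
E
python3 - <<'E'
from vis import *
d=np.load("pics/top0.npy");p=cv2.imread("pics/top0.png")
W=cloud("top",d)
print("bench z",W[330:335,330:340,2].mean(),"mat",W[260:265,200:205,2].mean())
for lo,hi in((.012,.045),(.080,.100),(.165,.2),(.06,.078),(.14,.165)):
    print(lo,hi);comps(p,d,lo,hi)
# mat and pockets
print("mat",rect((p.max(2)<45)&(np.arange(640)<290),"top",.003))
E
```

```text
bench z 0.00032910547792998774 mat 0.0035100668613626683
0.012 0.045
[428. 177.] 275 z 0.029 top 0.041 [ 742.6 -303.4  141.3   71.9   61.6]
[275. 175.] 62 z 0.029 top 0.042 [744.7  63.7  49.2  20.1 -80.7]
[ 38. 179.] 390 z 0.020 top 0.024 [736.7 644.2 143.5  16.4 -81.5]
[399. 198.] 172 z 0.028 top 0.041 [ 688.7 -237.9  119.1   11.4   26.6]
[ 41. 203.] 344 z 0.019 top 0.023 [680.2 636.8 143.8  18.3 -81.6]
[500. 244.] 438 z 0.030 top 0.042 [ 570.  -417.4  176.5  142.2  -73. ]
[209. 227.] 175 z 0.029 top 0.032 [616.9 221.5  37.7  27.5  54.5]
[ 43. 227.] 290 z 0.019 top 0.022 [619.3 627.3 143.   12.1 -81.5]
[433. 259.] 234 z 0.029 top 0.042 [ 540.7 -317.7  146.3   10.8   17.3]
[346. 246.] 122 z 0.029 top 0.042 [ 569.9 -107.4  208.6    3.3   78.6]
[155. 246.] 146 z 0.031 top 0.034 [570.6 351.3  33.8  29.  -90. ]
[ 46. 251.] 239 z 0.018 top 0.021 [560.4 618.7 140.3  10.  -81.4]
[245. 289.] 488 z 0.022 top 0.024 [468.2 135.2 149.2  19.    9.4]
[ 48. 275.] 194 z 0.017 top 0.020 [501.5 610.4 141.9   7.9 -81.5]
[136. 304.] 553 z 0.022 top 0.025 [433.3 395.4 149.1  21.7  20.1]
[176. 313.] 536 z 0.022 top 0.024 [410.1 300.1 148.9  21.   12.7]
[342. 301.] 1114 z 0.015 top 0.017 [ 437.6 -100.5  297.7   24.9   88.4]
[457. 316.] 194 z 0.024 top 0.027 [ 4.026e+02 -3.787e+02  3.590e+01  3.110e+01 -1.000e-01]
[ 55. 397.] 121 z 0.029 top 0.042 [213.5 580.7  50.7  30.6 -73.6]
[553. 399.] 121 z 0.036 top 0.041 [ 205.6 -598.8   52.4   16.9   66.8]
0.08 0.1
[351. 230.] 1862 z 0.088 top 0.091 [ 601.6 -119.3  239.2   66.6   78.5]
0.165 0.2
[300. 214.] 269 z 0.175 top 0.194 [624.6  -0.9  59.   20.4 -11.5]
[408. 236.] 296 z 0.174 top 0.193 [ 578.5 -227.    59.    24.8  -11.4]
0.06 0.078
[477. 246.] 684 z 0.069 top 0.072 [ 567.9 -409.2  192.6  149.5  -73.1]
0.14 0.165
[269. 153.] 449 z 0.160 top 0.163 [761.4  66.7  53.2  49.6  44.7]
[402. 239.] 66 z 0.153 top 0.163 [ 577.1 -218.4   57.    20.8    9.8]
mat [450.3 281.8 324.1 285.7 -74.1]
```

```bash
cat > go.py <<'E'
# usage: go.py x y z [yaw_deg of tool y | -] : remaining shift/turn in move units (prints only)
import sys,numpy as np
from scipy.spatial.transform import Rotation as Ro
from plant import ctrl
s=ctrl.get_state(); R=Ro.from_quat(s["tcp_rot"]); m=R.as_matrix(); p=s["eef_pos"]
print("t %.2f"%s["time"],"p",np.round(p,4),"ty yaw %.1f"%np.degrees(np.arctan2(m[1,1],m[0,1])),"tz",np.round(m[:,2],3),"q",np.round(s["qpos"],3),"open %.3f ff %.1f"%(s["opening"],s["finger_force"]),"F",np.round(s["contact_force"],1))
if len(sys.argv)>3:
    d=(np.array(list(map(float,sys.argv[1:4])))-p)/.15; n=int(np.ceil(np.linalg.norm(d)/.27)) or 1
    print("units",np.round(d,3),"rows",n,"each",np.round(d/n,3))
    if len(sys.argv)>4:
        a=float(sys.argv[4])-np.degrees(np.arctan2(m[1,1],m[0,1])); a=(a+90)%180-90
        print("yaw turn deg %.1f units %.3f rows %d"%(a,a/90,np.ceil(abs(a)/7)))
E
H="python3 -m handwheel"
$H '[0.19,-0.157,0,0,0,0,0.19,-0.157,0,0,0,0,0.19,-0.157,0,0,0,0,0.19,-0.157,0,0,0,0,0.19,-0.157,0,0,0,0]' 1 60
$H '[0.19,-0.157,0,0,0,0,0.19,-0.157,0,0,0,0,0.19,-0.157,0,0,0,0,0.19,-0.157,0,0,0,0,0.19,-0.157,0,0,0,0]'
$H '[0.19,-0.157,0,0,0,0,0.19,-0.157,0,0,0,0,0,0,-0.26,0,0,0,0,0,-0.26,0,0,0,0,0,-0.26,0,0,0]'
python3 go.py .5706 .353 .03
```

```text
time: 0.52
eef_pos: [0.3701, 0.5166, 0.2497]
tcp_rot: [0.17, 0.985, -0.0, -0.0]
contact_force: [0.4, 0.6, -0.7]
opening: 1.0
finger_force: 0.0
time: 0.93
eef_pos: [0.5127, 0.3987, 0.2497]
tcp_rot: [0.171, 0.985, -0.0, -0.0]
contact_force: [0.8, -0.4, 0.3]
opening: 1.0
finger_force: 0.0
time: 1.35
eef_pos: [0.5699, 0.3522, 0.1325]
tcp_rot: [0.171, 0.985, 0.001, 0.001]
contact_force: [0.3, -0.1, -0.5]
opening: 0.998
finger_force: 0.0
t 1.35 p [0.5699 0.3522 0.1325] ty yaw 70.3 tz [ 0.002  0.001 -1.   ] q [ 0.402  0.386  1.676  0.     1.078 -0.824] open 0.998 ff 0.0 F [ 0.3 -0.1 -0.5]
units [ 0.005  0.005 -0.683] rows 3 each [ 0.002  0.002 -0.228]
```

```bash
H="python3 -m handwheel"
$H '[0,0,-0.24,0,0,0,0,0,-0.24,0,0,0,0,0,-0.22,0,0,0,0,0,0,0,0,0]' 
$H '[0,0,0,0,0,0,0,0,0,0,0,0,0,0,0,0,0,0,0,0,0,0,0,0,0,0,0,0,0,0]' 0 60
$H '[0,0,0,0,0,0,0,0,0,0,0,0,0,0,0,0,0,0,0,0,0.2,0,0,0,0,0,0.2,0,0,0]'
python3 go.py
```

```text
time: 1.68
eef_pos: [0.5627, 0.3503, 0.0188]
tcp_rot: [0.171, 0.985, -0.005, -0.007]
contact_force: [-1.5, -1.0, -1.4]
opening: 0.999
finger_force: 0.0
time: 2.1
eef_pos: [0.5708, 0.3541, 0.0319]
tcp_rot: [0.171, 0.985, 0.002, 0.002]
contact_force: [0.7, 0.3, 1.2]
opening: 0.324
finger_force: 59.1
time: 2.52
eef_pos: [0.5669, 0.3523, 0.0868]
tcp_rot: [0.171, 0.985, -0.002, -0.002]
contact_force: [1.0, 0.2, -0.8]
opening: 0.329
finger_force: 59.4
t 2.52 p [0.5669 0.3523 0.0868] ty yaw 70.4 tz [-0.005 -0.002 -1.   ] q [ 0.404  0.44   1.696  0.     1.011 -0.824] open 0.329 ff 59.4 F [ 1.   0.2 -0.8]
```

```bash
H="python3 -m handwheel"
$H '[0,0,0.25,0,0,0,0,0,0.25,0,0,0,0,0,0.25,0,0,0,0,0,0.25,0,0,0,0,0,0.15,0,0,0]' 
$H '[0,-0.25,0,0,0,0,0,-0.25,0,0,0,0,0,-0.25,0,0,0,0,0,-0.25,0,0,0,0,0,-0.25,0,0,0,0]'
$H '[0,-0.25,0,0,0,0,0,-0.25,0,0,0,0,0,-0.25,0,0,0,0,0,-0.25,0,0,0,0,0,-0.25,0,0,0,0]'
$H '[0,-0.25,0,0,0,0,0,-0.25,0,0,0,0,0,-0.25,0,0,0,0,0,-0.25,0,0,0,0,0,-0.25,0,0,0,0]'
$H '[0,-0.25,0,0,0,0,0,-0.25,0,0,0,0,0,-0.25,0,0,0,0,0,-0.25,0,0,0,0,0,-0.25,0,0,0,0]'
$H '[0,-0.1,0,0,0,0,0,0,-0.2,0,0,0,0,0,-0.2,0,0,0,0,0,-0.2,0,0,0,0,0,-0.2,0,0,0]'
python3 go.py .568 -.42 .075
```

```text
time: 2.93
eef_pos: [0.5698, 0.3536, 0.267]
tcp_rot: [0.171, 0.985, 0.002, 0.003]
contact_force: [1.7, 0.5, -0.4]
opening: 0.323
finger_force: 59.4
time: 3.35
eef_pos: [0.5681, 0.1641, 0.2612]
tcp_rot: [0.17, 0.985, 0.0, 0.0]
contact_force: [1.1, -0.1, -0.2]
opening: 0.326
finger_force: 59.5
time: 3.77
eef_pos: [0.5682, -0.0235, 0.2613]
tcp_rot: [0.171, 0.985, 0.0, 0.0]
contact_force: [0.6, 0.2, -0.9]
opening: 0.324
finger_force: 59.5
time: 4.18
eef_pos: [0.5682, -0.211, 0.2612]
tcp_rot: [0.171, 0.985, -0.0, 0.0]
contact_force: [1.0, 0.5, -1.2]
opening: 0.326
finger_force: 59.5
time: 4.6
eef_pos: [0.5683, -0.3985, 0.2611]
tcp_rot: [0.171, 0.985, 0.0, 0.0]
contact_force: [0.6, 0.5, -0.7]
opening: 0.323
finger_force: 59.5
time: 5.02
eef_pos: [0.5687, -0.4115, 0.1399]
tcp_rot: [0.171, 0.985, 0.0, 0.0]
contact_force: [0.3, -0.4, -1.4]
opening: 0.328
finger_force: 59.5
t 5.02 p [ 0.5687 -0.4115  0.1399] ty yaw 70.3 tz [ 0. -0. -1.] q [-0.771  0.442  1.584  0.     1.115 -1.999] open 0.328 ff 59.5 F [ 0.3 -0.4 -1.4]
units [-0.004 -0.056 -0.433] rows 2 each [-0.002 -0.028 -0.216]
```

```bash
H="python3 -m handwheel"
$H '[0,0,-0.17,0,0,0,0,0,-0.17,0,0,0,0,0,-0.1,0,0,0,0,0,0,0,0,0,0,0,0,0,0,0]' 
$H '[0,0,0,0,0,0,0,0,0,0,0,0,0,0,0.2,0,0,0,0,0,0.2,0,0,0,0,0,0.2,0,0,0]' 0.65
$H '[0,0,0.2,0,0,0,0,0,0.2,0,0,0,0,0,0.2,0,0,0,0,0,0.2,0,0,0,0,0,0,0,0,0]'
python3 go.py .4026 -.379 .05
python3 - <<'E'
from vis import *
p,d=grab("top","top1"); comps(p,d,.012,.045,amin=100); comps(p,d,.020,.045,amin=100)
cv2.imwrite("pics/c1.png",cv2.resize(p[200:340,400:540],None,fx=4,fy=4,interpolation=cv2.INTER_CUBIC))
E
```

```text
time: 5.43
eef_pos: [0.5687, -0.4113, 0.0744]
tcp_rot: [0.17, 0.985, 0.0, -0.001]
contact_force: [-0.4, -0.2, -0.6]
opening: 0.324
finger_force: 59.5
time: 5.85
eef_pos: [0.5693, -0.4123, 0.168]
tcp_rot: [0.171, 0.985, -0.001, 0.001]
contact_force: [0.8, 0.1, 0.3]
opening: 0.652
finger_force: 0.0
time: 6.27
eef_pos: [0.5714, -0.4141, 0.2975]
tcp_rot: [0.17, 0.985, -0.005, 0.008]
contact_force: [-0.3, 0.2, 1.2]
opening: 0.653
finger_force: 0.0
t 6.27 p [ 0.5714 -0.4141  0.2975] ty yaw 70.4 tz [ 0.014 -0.013 -1.   ] q [-0.771  0.315  1.456  0.     1.352 -1.999] open 0.653 ff 0.0 F [-0.3  0.2  1.2]
units [-1.125  0.234 -1.65 ] rows 8 each [-0.141  0.029 -0.206]
[428. 177.] 279 z 0.029 top 0.042 [ 743.1 -303.6  141.3   73.    61.6]
[ 38. 179.] 392 z 0.021 top 0.024 [736.7 644.  143.7  16.3 -81.5]
[399. 198.] 179 z 0.029 top 0.042 [ 688.7 -238.   119.    10.7   26.7]
[ 40. 203.] 341 z 0.020 top 0.023 [677.9 636.6 142.9  14.3 -81.4]
[209. 227.] 178 z 0.030 top 0.033 [616.8 221.4  37.8  27.5  54.5]
[ 43. 227.] 290 z 0.019 top 0.022 [618.7 627.4 142.9  16.1 -80. ]
[433. 258.] 232 z 0.030 top
[... 1099 characters left out ...]
. 201.] 131 z 0.022 top 0.024 [680.6 620.3 102.4  12.  -82.6]
[209. 227.] 168 z 0.030 top 0.033 [617.5 222.4  35.3  27.5  54.5]
[433. 259.] 176 z 0.033 top 0.043 [ 540.8 -318.2  146.2    9.2   17.2]
[509. 249.] 128 z 0.032 top 0.042 [ 561.9 -504.2   75.2   12.4   16.5]
[469. 246.] 132 z 0.032 top 0.034 [ 571.1 -409.7   30.6   29.8   44.1]
[245. 289.] 354 z 0.022 top 0.025 [468.2 135.6 149.2  18.1   9.4]
[136. 304.] 416 z 0.023 top 0.025 [432.9 396.7 148.8  18.7  20.1]
[175. 313.] 391 z 0.022 top 0.025 [409.9 301.1 148.8  18.7  12.7]
[457. 314.] 139 z 0.024 top 0.026 [ 4.025e+02 -3.791e+02  3.590e+01  2.680e+01 -1.000e-01]
[554. 399.] 108 z 0.038 top 0.042 [ 204.7 -600.7   47.2   17.2   66.8]
```

View pics/c1.png

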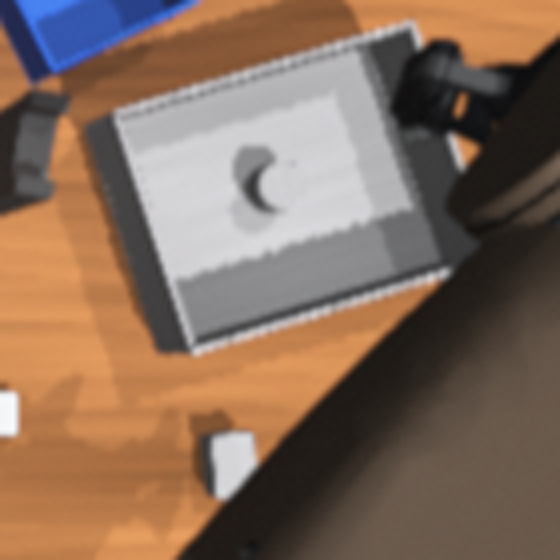

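```bash
H="python3 -m handwheel"
$H '[-0.223,0.045,0,0,0,0.0636,-0.223,0.045,0,0,0,0.0636,-0.223,0.045,0,0,0,0.0636,-0.223,0.045,0,0,0,0.0636,-0.223,0.045,0,0,0,0.0636]' 
$H '[0,0,-0.22,0,0,0,0,0,-0.22,0,0,0,0,0,-0.22,0,0,0,0,0,-0.22,0,0,0,0,0,-0.22,0,0,0]'
$H '[0,0,-0.22,0,0,0,0,0,-0.1,0,0,0,0,0,-0.1,0,0,0,0,0,0,0,0,0,0,0,0,0,0,0]'
python3 go.py .4025 -.379 .024 99
```

```text
time: 6.73
eef_pos: [0.4, -0.3773, 0.2844]
tcp_rot: [-0.081, 0.997, 0.0, -0.0]
contact_force: [0.4, 0.2, 0.2]
opening: 0.645
finger_force: 0.0
time: 7.15
eef_pos: [0.4013, -0.3779, 0.1187]
tcp_rot: [-0.078, 0.997, -0.001, 0.0]
contact_force: [-0.6, 0.1, -0.1]
opening: 0.65
finger_force: 0.0
time: 7.57
eef_pos: [0.4011, -0.3775, 0.0561]
tcp_rot: [-0.078, 0.997, 0.001, -0.001]
contact_force: [-0.6, -0.3, -0.1]
opening: 0.649
finger_force: 0.0
t 7.57 p [ 0.4011 -0.3775  0.0561] ty yaw 99.0 tz [-0.001  0.002 -1.   ] q [-0.939  0.262  2.002  0.     0.879 -2.667] open 0.649 ff 0.0 F [-0.6 -0.3 -0.1]
units [ 0.009 -0.01  -0.214] rows 1 each [ 0.009 -0.01  -0.214]
yaw turn deg 0.0 units 0.000 rows 1
```

```bash
H="python3 -m handwheel"
$H '[0,0,-0.11,0,0,0,0,0,-0.1,0,0,0,0,0,0,0,0,0,0,0,0,0,0,0]' 
$H '[0,0,0,0,0,0,0,0,0,0,0,0,0,0,0,0,0,0,0,0,0,0,0,0,0,0,0,0,0,0]' 0 60
$H '[0,0,0.2,0,0,0,0,0,0.24,0,0,0,0,0,0.24,0,0,0,0,0,0.24,0,0,0,0,0,0.2,0,0,0]'
$H '[0.238,-0.096,0,0,0,0,0.238,-0.096,0,0,0,0,0.238,-0.096,0,0,0,0,0.238,-0.096,0,0,0,0,0.238,-0.096,0,0,0,0]'
$H '[0,0,-0.2,0,0,0,0,0,-0.2,0,0,0,0,0,-0.1,0,0,0,0,0,0,0,0,0,0,0,0,0,0,0]'
python3 go.py .580 -.450 .065
```

```text
time: 7.9
eef_pos: [0.4018, -0.3783, 0.0262]
tcp_rot: [-0.078, 0.997, -0.0, 0.0]
contact_force: [-0.2, -0.2, -0.8]
opening: 0.652
finger_force: 0.0
time: 8.32
eef_pos: [0.4026, -0.3795, 0.0274]
tcp_rot: [-0.078, 0.997, -0.002, 0.001]
contact_force: [-0.9, -0.4, 6.0]
opening: 0.286
finger_force: 61.5
time: 8.73
eef_pos: [0.4016, -0.3781, 0.1959]
tcp_rot: [-0.078, 0.997, -0.001, 0.0]
contact_force: [1.5, -1.1, 0.1]
opening: 0.289
finger_force: 60.6
time: 9.15
eef_pos: [0.5813, -0.4502, 0.1928]
tcp_rot: [-0.078, 0.997, 0.0, -0.0]
contact_force: [-0.1, -1.9, -0.8]
opening: 0.288
finger_force: 60.6
time: 9.57
eef_pos: [0.5791, -0.4493, 0.1166]
tcp_rot: [-0.078, 0.997, 0.001, -0.001]
contact_force: [0.3, -0.3, -0.9]
opening: 0.29
finger_force: 60.5
t 9.57 p [ 0.5791 -0.4493  0.1166] ty yaw 99.0 tz [-0.003  0.003 -1.   ] q [-0.798  0.531  1.505  0.     1.109 -2.525] open 0.290 ff 60.5 F [ 0.3 -0.3 -0.9]
units [ 0.006 -0.005 -0.344] rows 2 each [ 0.003 -0.002 -0.172]
```

```bash
H="python3 -m handwheel"
$H '[0,0,-0.17,0,0,0,0,0,-0.12,0,0,0,0,0,-0.04,0,0,0,0,0,0,0,0,0,0,0,0,0,0,0]' 
$H '[0,0,0,0,0,0,0,0,0,0,0,0,0,0,0.2,0,0,0,0,0,0.25,0,0,0,0,0,0.25,0,0,0]' 0.5
$H '[0,0,0.25,0,0,0,0,0,0.25,0,0,0,0,0,0.15,0,0,0,0.014,0.2,0,0,0,0,0.014,0.248,0,0,0,0]' 0.7
$H '[0.014,0.248,0,0,0,-0.07,0.014,0.248,0,0,0,-0.07,0.014,0.248,0,0,0,-0.07,0.014,0.248,0,0,0,-0.07,0.014,0.248,0,0,0,-0.07]'
$H '[0.014,0.248,0,0,0,-0.07,0.014,0.248,0,0,0,-0.07,0.014,0.248,0,0,0,0,0.014,0.248,0,0,0,0,0.014,0.248,0,0,0,0]'
$H '[0.014,0.248,0,0,0,0,0.014,0.248,0,0,0,0,0.014,0.248,0,0,0,0,0.014,0.248,0,0,0,0,0,0,0,0,0,0]'
python3 go.py .6175 .222 .03 54.5
python3 - <<'E'
from vis import *
p,d=grab("top","top2"); comps(p,d,.020,.045,amin=100)
E
```

```text
time: 9.98
eef_pos: [0.5806, -0.4508, 0.0709]
tcp_rot: [-0.078, 0.997, -0.001, 0.001]
contact_force: [0.4, 0.1, -0.2]
opening: 0.285
finger_force: 60.6
time: 10.4
eef_pos: [0.5799, -0.4499, 0.1753]
tcp_rot: [-0.078, 0.997, 0.0, -0.0]
contact_force: [0.8, -0.6, 0.2]
opening: 0.498
finger_force: 0.0
time: 10.82
eef_pos: [0.5849, -0.3856, 0.277]
tcp_rot: [-0.076, 0.997, -0.004, 0.003]
contact_force: [-0.1, 0.5, 0.2]
opening: 0.698
finger_force: 0.0
time: 11.23
eef_pos: [0.595, -0.1954, 0.2735]
tcp_rot: [0.198, 0.98, -0.0, 0.002]
contact_force: [0.1, -0.5, 0.4]
opening: 0.699
finger_force: 0.0
time: 11.65
eef_pos: [0.6056, -0.0092, 0.2736]
tcp_rot: [0.302, 0.953, 0.0, 0.002]
contact_force: [0.4, 0.2, 0.1]
opening: 0.705
finger_force: 0.0
time: 12.07
eef_pos: [0.6136, 0.1439, 0.2734]
tcp_rot: [0.299, 0.954, 0.002, 0.001]
contact_force: [-0.3, 0.1, 0.5]
opening: 0.702
finger_force: 0.0
t 12.07 p [0.6136 0.1439 0.2734] ty yaw 55.2 tz [ 0.003  0.003 -1.   ] q [ 0.069  0.17   1.672  0.003  1.296 -0.896] open 0.702 ff 0.0 F [-0.3  0.1  0.5]
units [ 0.026  0.52  -1.623] rows 7 each [ 0.004  0.074 -0.232]
yaw turn deg -0.7 units -0.008 rows 1
[428. 177.] 205 z 0.033 top 0.041 [ 744.6 -304.2  141.4   70.4   62.1]
[ 37. 179.] 230 z 0.022 top 0.025 [736.7 645.8 138.8  15.3 -81.5]
[400. 198.] 133 z 0.033 top 0.043 [ 689.  -238.7  118.9    8.7   26.7]
[ 39. 202.] 155 z 0.022 top 0.024 [678.3 637.9 138.8  12.8 -81. ]
[505. 238.] 285 z 0.033 top 0.042 [ 590.6 -494.9  146.2   40.2    3.8]
[433. 258.] 170 z 0.032 top 0.041 [ 540.7 -319.   147.     8.5   17.3]
[484. 242.] 179 z 0.027 top 0.030 [ 579.8 -447.    37.7   28.6    9.4]
[469. 246.] 130 z 0.031 top 0.034 [ 571.8 -410.3   31.9   26.9   90. ]
[245. 290.] 354 z 0.022 top 0.025 [468.4 135.4 148.8  18.5   9.4]
[135. 302.] 394 z 0.022 top 0.025 [433.3 397.  148.   18.6  20.1]
[554. 399.] 108 z 0.038 top 0.041 [ 206.7 -603.    50.7   17.5   76. ]
```

Run:
```python
from vis import *
p,d=grab("side","side2"); comps(p,d,.020,.045,n="side",amin=80)
```

```text
[12.  8.] 170 z 0.033 top 0.041 [ 2160.9 -1286.6   225.8    55.     90. ]
[406.  72.] 307 z 0.033 top 0.042 [  458.4 -1055.6   186.1    66.9    -2.3]
[371. 197.] 244 z 0.032 top 0.042 [ 514.3 -320.5   94.3   34.6   17.1]
[322. 267.] 401 z 0.033 top 0.043 [577.7 -86.9 257.6  63.7  64.3]
[240. 300.] 175 z 0.032 top 0.042 [756.7  88.1  50.7  40.   24.7]
[368. 341.] 504 z 0.023 top 0.025 [468.  135.6 149.1  20.3  10.6]
[289. 364.] 262 z 0.030 top 0.032 [616.8 225.3  37.2  33.5  52.4]
[391. 418.] 697 z 0.023 top 0.025 [409.3 301.6 149.4  20.1  12.9]
[372. 466.] 854 z 0.022 top 0.024 [432.3 397.5 149.6  19.9  20.2]
```

```bash
H="python3 -m handwheel"
$H '[0.013,0.26,0,0,0,0,0.013,0.26,-0.2,0,0,0,0,0,-0.25,0,0,0,0,0,-0.25,0,0,0,0,0,-0.25,0,0,0]' 
$H '[0,0,-0.25,0,0,0,0,0,-0.2,0,0,0,0,0,-0.12,0,0,0,0,0,-0.1,0,0,0,0,0,0,0,0,0]'
python3 go.py .6175 .222 .028 54.5
$H '[0,0,0,0,0,0,0,0,0,0,0,0,0,0,0,0,0,0,0,0,0,0,0,0,0,0,0,0,0,0]' 0 60
$H '[0,0,0.2,0,0,0,0,0,0.25,0,0,0,0,0,0.25,0,0,0,0,0,0.25,0,0,0,0,0,0.25,0,0,0]'
python3 go.py .555 -.365 .26
```

```text
time: 12.58
eef_pos: [0.6182, 0.2091, 0.1337]
tcp_rot: [0.302, 0.953, 0.001, 0.002]
contact_force: [1.0, -0.3, 0.8]
opening: 0.697
finger_force: 0.0
time: 13.0
eef_pos: [0.6247, 0.2124, 0.0399]
tcp_rot: [0.304, 0.953, 0.007, 0.007]
contact_force: [0.5, 6.1, 15.3]
opening: 0.7
finger_force: 7.2
t 13.00 p [0.6247 0.2124 0.0399] ty yaw 54.6 tz [ 0.017  0.009 -1.   ] q [ 0.172  0.48   1.742  0.008  0.902 -0.786] open 0.700 ff 7.2 F [ 0.5  6.1 15.3]
units [-0.048  0.064 -0.08 ] rows 1 each [-0.048  0.064 -0.08 ]
yaw turn deg -0.1 units -0.002 rows 1
time: 13.42
eef_pos: [0.6278, 0.2081, 0.0497]
tcp_rot: [0.301, 0.953, 0.002, 0.01]
contact_force: [-9.9, -12.1, 43.4]
opening: 0.085
finger_force: 65.7
time: 13.83
eef_pos: [0.6178, 0.2081, 0.2162]
tcp_rot: [0.303, 0.953, 0.0, 0.001]
contact_force: [1.5, 0.8, -0.5]
opening: -0.002
finger_force: 0.0
t 13.83 p [0.6178 0.2081 0.2162] ty yaw 54.8 tz [ 0.002 -0.    -1.   ] q [ 0.17   0.263  1.669 -0.     1.208 -0.786] open -0.002 ff 0.0 F [ 1.5  0.8 -0.5]
units [-0.419 -3.821  0.292] rows 15 each [-0.028 -0.255  0.019]
```

Run:
```python
from vis import *
p,d=grab("side","side3"); comps(p[:,:],d,.014,.045,n="side",amin=80)
p,d=grab("top","top3"); comps(p[:,:],d,.014,.045,amin=80)
p=cv2.imread("pics/side3.png"); cv2.imwrite("pics/c3.png",cv2.resize(p[300:440,220:420],None,fx=4,fy=4))
```

```text
[13.  9.] 235 z 0.028 top 0.040 [ 2155.  -1287.6   226.9    63.3   -85.3]
[431.  76.] 768 z 0.030 top 0.042 [ 3.7500e+02 -1.0552e+03  3.4950e+02  7.7800e+01  2.0000e-01]
[326. 266.] 428 z 0.029 top 0.042 [575.5 -86.6 255.6  43.9  69.9]
[391. 269.] 803 z 0.016 top 0.019 [ 437.9 -101.5  300.    24.8   88.5]
[240. 301.] 208 z 0.029 top 0.042 [755.4  91.6  50.2  42.3  24.6]
[368. 342.] 678 z 0.022 top 0.025 [467.6 137.8 149.2  25.3  10.6]
[289. 367.] 303 z 0.030 top 0.032 [617.  232.9  40.   36.8  51.5]
[390. 419.] 893 z 0.022 top 0.024 [409.4 303.1 150.5  23.3  12.8]
[372. 466.] 1045 z 0.022 top 0.024 [432.1 398.6 150.   22.1  20.2]
[428. 177.] 259 z 0.030 top 0.042 [ 743.5 -303.8  142.3   72.1   62.5]
[ 38. 179.] 369 z 0.021 top 0.024 [736.5 644.6 142.1  16.3 -81.5]
[399. 198.] 168 z 0.029 top 0.041 [ 688.9 -238.2  119.    10.6   26.6]
[ 40. 203.] 326 z 0.020 top 0.023 [677.8 637.3 141.6  14.2 -81.3]
[504. 239.] 359 z 0.030 top 0.042 [ 581.1 -491.5  158.1   67.6   -7.5]
[ 43. 227.] 279 z 0.019 top 0.022 [619.3 627.  143.2  12.  -81.5]
[433. 258.] 219 z 0.030 top 0.041 [ 540.3 -317.8  147.     9.8   16.5]
[477. 244.] 338 z 0.029 top 0.033 [ 576.2 -425.7   69.5   37.6  -80.6]
[335. 244.] 84 z 0.030 top 0.042 [575.7 -78.7 150.1   3.3  78.6]
[ 45. 251.] 232 z 0.018 top 0.021 [560.3 619.6 138.5  10.  -81.4]
[245. 289.] 480 z 0.021 top 0.024 [468.2 135.3 149.2  18.8   9.4]
[ 48. 275.] 183 z 0.018 top 0.021 [501.4 611.2 140.1   7.9 -81.5]
[339. 301.] 730 z 0.016 top 0.018 [ 437.6 -100.4  297.4   24.8   88.4]
[ 56. 397.] 107 z 0.030 top 0.042 [220.  569.9  39.   26.   49.5]
[554. 399.] 117 z 0.038 top 0.041 [ 204.3 -601.9   54.3   16.9   66.8]
```

View pics/c3.png

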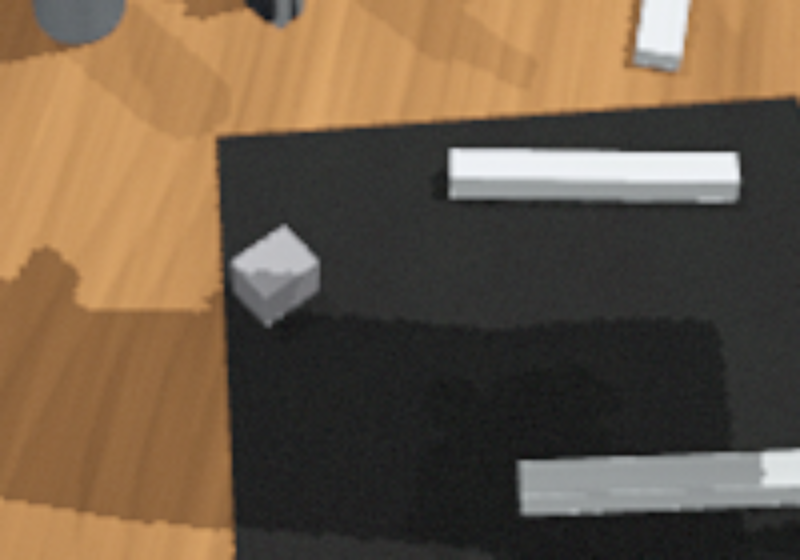

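```bash
H="python3 -m handwheel"
$H '[0,0.1,0,0,0,0,0,0,-0.2,0,0,0,0,0,-0.25,0,0,0,0,0,-0.25,0,0,0,0,0,-0.2,0,0,0]' 0.8
$H '[0,0,-0.15,0,0,0,0,0,-0.1,0,0,0,0,0,0,0,0,0,0,0,0,0,0,0]'
python3 go.py .6175 .223 .028 54.5
```

```text
time: 14.35
eef_pos: [0.6151, 0.2245, 0.0734]
tcp_rot: [0.302, 0.953, -0.001, -0.002]
contact_force: [0.2, 0.4, 0.0]
opening: 0.706
finger_force: 0.0
time: 14.68
eef_pos: [0.6167, 0.2248, 0.0392]
tcp_rot: [0.302, 0.953, -0.001, -0.001]
contact_force: [-0.6, -0.2, 0.1]
opening: 0.802
finger_force: 0.0
t 14.68 p [0.6167 0.2248 0.0392] ty yaw 54.9 tz [-0.002 -0.    -1.   ] q [ 0.195  0.483  1.738  0.     0.923 -0.762] open 0.802 ff 0.0 F [-0.6 -0.2  0.1]
units [ 0.005 -0.012 -0.075] rows 1 each [ 0.005 -0.012 -0.075]
yaw turn deg -0.4 units -0.004 rows 1
```

```bash
H="python3 -m handwheel"
$H '[0,0,-0.07,0,0,0,0,0,0,0,0,0,0,0,0,0,0,0,0,0,0,0,0,0,0,0,0,0,0,0]' 
$H '[0,0,0,0,0,0,0,0,0,0,0,0,0,0,0,0,0,0,0,0,0,0,0,0,0,0,0,0,0,0]' 0 60
$H '[0,0,0.2,0,0,0,0,0,0.25,0,0,0,0,0,0.25,0,0,0,0,0,0.25,0,0,0,0,0,0.25,0,0,0]'
$H '[0,0,0.25,0,0,0,0,0,0.12,0,0,0,-0.026,-0.24,0,0,0,0,-0.026,-0.246,0,0,0,0,-0.026,-0.246,0,0,0,0]'
$H '[-0.026,-0.246,0,0,0,0,-0.026,-0.246,0,0,0,0,-0.026,-0.246,0,0,0,0,-0.026,-0.246,0,0,0,0,-0.026,-0.246,0,0,0,0]'
$H '[-0.026,-0.246,0,0,0,0,-0.026,-0.246,0,0,0,0,-0.026,-0.246,0,0,0,0,-0.026,-0.246,0,0,0,0,-0.026,-0.246,0,0,0,0]'
$H '[-0.026,-0.246,0,0,0,0,-0.026,-0.246,0,0,0,0,-0.026,-0.246,0,0,0,0,0,0,0,0,0,0,0,0,0,0,0,0]'
python3 go.py .555 -.365 .07
```

```text
time: 15.1
eef_pos: [0.6179, 0.225, 0.031]
tcp_rot: [0.302, 0.953, 0.0, 0.001]
contact_force: [0.0, 0.9, 0.1]
opening: 0.8
finger_force: 0.0
time: 15.52
eef_pos: [0.6179, 0.225, 0.0307]
tcp_rot: [0.302, 0.953, 0.0, 0.001]
contact_force: [-0.1, 0.1, 3.3]
opening: 0.38
finger_force: 62.9
time: 15.93
eef_pos: [0.6164, 0.2247, 0.2105]
tcp_rot: [0.302, 0.953, -0.001, -0.001]
contact_force: [0.6, -0.1, -1.9]
opening: 0.381
finger_force: 62.3
time: 16.35
eef_pos: [0.6049, 0.1145, 0.2652]
tcp_rot: [0.301, 0.954, -0.0, -0.0]
contact_force: [1.1, -0.2, -1.4]
opening: 0.383
finger_force: 62.3
time: 16.77
eef_pos: [0.5851, -0.071, 0.2645]
tcp_rot: [0.302, 0.953, -0.0, -0.001]
contact_force: [1.3, 0.5, -0.7]
opening: 0.381
finger_force: 62.3
time: 17.18
eef_pos: [0.5656, -0.2554, 0.2644]
tcp_rot: [0.302, 0.953, 0.0, -0.001]
contact_force: [0.5, -0.3, -2.0]
opening: 0.387
finger_force: 62.3
time: 17.6
eef_pos: [0.5538, -0.3663, 0.2639]
tcp_rot: [0.303, 0.953, 0.001, -0.001]
contact_force: [0.6, -0.1, -2.0]
opening: 0.381
finger_force: 62.3
t 17.60 p [ 0.5538 -0.3663  0.2639] ty yaw 54.7 tz [-0.002  0.002 -1.   ] q [-0.737  0.254  1.591  0.     1.299 -1.691] open 0.381 ff 62.3 F [ 0.6 -0.1 -2. ]
units [ 0.008  0.009 -1.293] rows 5 each [ 0.002  0.002 -0.259]
```

```bash
H="python3 -m handwheel"
$H '[0,0,-0.26,0,0,0,0,0,-0.26,0,0,0,0,0,-0.26,0,0,0,0,0,-0.26,0,0,0,0,0,-0.15,0,0,0]' 
$H '[0,0,-0.05,0,0,0,0,0,0,0,0,0,0,0,0,0,0,0]'
$H '[0,0,0,0,0,0,0,0,0,0,0,0,0,0,0.15,0,0,0,0,0,0.25,0,0,0,0,0,0.25,0,0,0]' 0.55
$H '[0,0,0.25,0,0,0,0,0,0.25,0,0,0,0,0,0.1,0,0,0,0,0,0,0,0,0,0,0,0,0,0,0]'
python3 go.py
python3 - <<'E'
from vis import *
p,d=grab("top","top4"); comps(p,d,.020,.045,amin=80)
for lo,hi in((.080,.1),(.165,.2)): comps(p,d,lo,hi)
# pockets: low-depth holes inside carrier
W=cloud("top",d); m=((W[...,2]>.080)&(W[...,2]<.1)).astype(np.uint8)
cs,h=cv2.findContours(m,cv2.RETR_CCOMP,cv2.CHAIN_APPROX_NONE)
for c,hh in zip(cs,h[0]):
    if hh[3]>=0 and len(c)>20:
        w=ray("top",c[:,0],.088); r=cv2.minAreaRect((w*1000).astype(np.float32)); print("hole",r)
E
```

```text
time: 18.02
eef_pos: [0.5528, -0.3606, 0.0811]
tcp_rot: [0.301, 0.954, 0.002, -0.004]
contact_force: [-0.4, 0.9, -1.7]
opening: 0.383
finger_force: 62.3
time: 18.27
eef_pos: [0.5557, -0.3642, 0.0805]
tcp_rot: [0.301, 0.954, -0.0, 0.001]
contact_force: [0.3, -0.8, 0.4]
opening: 0.38
finger_force: 62.3
time: 18.68
eef_pos: [0.5547, -0.3644, 0.1788]
tcp_rot: [0.302, 0.953, 0.0, -0.0]
contact_force: [0.6, -0.4, 0.1]
opening: 0.55
finger_force: 0.0
time: 19.1
eef_pos: [0.5556, -0.3652, 0.2706]
tcp_rot: [0.302, 0.953, -0.001, 0.003]
contact_force: [0.3, -0.7, -1.4]
opening: 0.554
finger_force: 0.0
t 19.10 p [ 0.5556 -0.3652  0.2706] ty yaw 54.9 tz [ 0.005 -0.004 -1.   ] q [-0.734  0.247  1.587  0.     1.301 -1.692] open 0.554 ff 0.0 F [ 0.3 -0.7 -1.4]
[428. 177.] 208 z 0.032 top 0.042 [ 743.9 -303.8  141.3   69.2   62.1]
[ 38. 178.] 218 z 0.022 top 0.025 [737.2 645.6 139.8  14.8 -81.9]
[399. 197.] 135 z 0.032 top 0.043 [ 689.9 -239.1  117.9    7.7   25.6]
[ 42. 202.] 135 z 0.021 top 0.024 [679.2 631.1 124.2  11.8 -81.8]
[433. 258.] 176 z 0.033 top 0.042 [ 540.9 -318.5  146.2    8.1   16.6]
[... 409 characters left out ...]
4. 399.] 112 z 0.038 top 0.041 [ 203.9 -601.9   50.2   17.8   68.2]
[351. 230.] 1881 z 0.088 top 0.091 [ 603.5 -108.8  236.9   67.    78.5]
[300. 214.] 267 z 0.174 top 0.193 [624.7  -0.9  59.   20.4 -11.5]
[408. 236.] 294 z 0.174 top 0.193 [ 578.7 -226.9   58.6   24.9  -11.4]
hole ((587.2449951171875, -190.96957397460938), (36.88113021850586, 36.931697845458984), 77.40785217285156)
hole ((597.592529296875, -140.11325073242188), (37.21916198730469, 37.08766555786133), 78.26361083984375)
hole ((608.1058959960938, -89.25736999511719), (37.68128967285156, 37.526615142822266), 78.50447082519531)
hole ((618.4775390625, -38.79676055908203), (38.09930419921875, 37.06355667114258), 78.74327087402344)
```

```bash
H="python3 -m handwheel"
$H '[-0.02,0.25,0,0,0,0.07,-0.02,0.25,0,0,0,0.07,-0.02,0.25,0,0,0,0.07,-0.02,0.25,0,0,0,0.07,-0.02,0.25,0,0,0,0.07]' 0.6
$H '[-0.02,0.25,0,0,0,0.07,-0.02,0.25,0,0,0,0.0745,-0.02,0.25,0,0,0,0,-0.02,0.25,0,0,0,0,-0.02,0.25,0,0,0,0]' 0.6
$H '[-0.02,0.25,0,0,0,0,-0.02,0.25,0,0,0,0,-0.02,0.25,0,0,0,0,-0.02,0.14,0,0,0,0,0,0,0,0,0,0]'
python3 go.py .514 .143 .15 99.4
$H '[0,0,0,0.011,-0.0658,0,0,0,0,0.011,-0.0658,0,0,0,0,0.011,-0.0658,0,0,0,0,0.011,-0.0658,0,0,0,0,0.011,-0.0658,0]'
python3 go.py .514 .143 .15
```

```text
time: 19.57
eef_pos: [0.5384, -0.1751, 0.2641]
tcp_rot: [0.029, 1.0, 0.001, -0.002]
contact_force: [-0.0, 0.5, 0.8]
opening: 0.597
finger_force: 0.0
time: 19.98
eef_pos: [0.5233, 0.0123, 0.2645]
tcp_rot: [-0.082, 0.997, 0.001, -0.002]
contact_force: [-0.1, 0.2, 0.0]
opening: 0.6
finger_force: 0.0
time: 20.4
eef_pos: [0.5108, 0.1474, 0.2644]
tcp_rot: [-0.084, 0.996, 0.001, -0.002]
contact_force: [0.1, -0.4, 0.1]
opening: 0.596
finger_force: 0.0
t 20.40 p [0.5108 0.1474 0.2644] ty yaw 99.7 tz [-0.005  0.001 -1.   ] q [ 8.900e-02 -4.100e-02  1.910e+00  1.000e-03  1.277e+00 -1.650e+00] open 0.596 ff 0.0 F [ 0.1 -0.4  0.1]
units [ 0.021 -0.029 -0.763] rows 3 each [ 0.007 -0.01  -0.254]
yaw turn deg -0.3 units -0.003 rows 1
time: 20.82
eef_pos: [0.5124, 0.143, 0.2653]
tcp_rot: [-0.079, 0.962, 0.021, 0.259]
contact_force: [0.2, 0.6, -0.2]
opening: 0.599
finger_force: 0.0
t 20.82 p [0.5124 0.143  0.2653] ty yaw 99.4 tz [ 0.496  0.082 -0.865] q [ 0.058 -0.304  2.193  0.079  0.73  -1.721] open 0.599 ff 0.0 F [ 0.2  0.6 -0.2]
units [ 0.011 -0.    -0.769] rows 3 each [ 0.004 -0.    -0.256]
```

```bash
cat > kin.py <<'E'
import numpy as np
from scipy.optimize import fsolve
D=np.array([# q2 q3 q5 x y z
[.2872,1.5782,1.2786,.2266,.6352,.2489],[.386,1.676,1.078,.5699,.3522,.1325],[.262,2.002,.879,.4011,-.3775,.0561],[.442,1.584,1.115,.5687,-.4115,.1399],
[.247,1.587,1.301,.5556,-.3652,.2706],[-.041,1.91,1.277,.5108,.1474,.2644],[-.304,2.193,.73,.5124,.143,.2653],[.48,1.742,.902,.6247,.2124,.0399]])
q2,q3,q5=D[:,:3].T; rp=np.sqrt((D[:,3:5]**2).sum(1)-.101**2); s=q2+q3; t=s+q5; o=np.ones(8);z0=0*o
A=np.r_[np.c_[o,z0,np.sin(q2),np.sin(s),np.sin(t)],np.c_[z0,o,np.cos(q2),np.cos(s),np.cos(t)]]
x,res,rk,_=np.linalg.lstsq(A,np.r_[rp,D[:,5]],rcond=None)
print("d h a b c",x.round(4),"resid",np.abs(A@x-np.r_[rp,D[:,5]]).max().round(4))
d,h,a,b,c=x
def ik(R,Z,tilt):
    r=R-d-c*np.cos(np.pi/2-tilt); z=Z-h+c*np.cos(tilt)
    D2=r*r+z*z; g=np.arccos(np.clip((a*a+b*b-D2)/(2*a*b),-1,1)); q3=np.pi-g
    q2=np.arctan2(r,z)-np.arctan2(b*np.sin(q3),a+b*np.cos(q3)); return q2,q3,np.pi-tilt-q2-q3
if __name__=="__main__":
    for R in (.56,.60,.63):
        for Z in (.13,.21,.25):
            print(R,Z,[tuple(np.round(ik(R,Z,np.radians(t)),2)) for t in (50,60,70,80,90)])
E
python3 kin.py
```

```text
d h a b c [-0.0041  0.2289  0.4326  0.5706  0.2283] resid 0.0051
0.56 0.13 [(np.float64(-0.08), np.float64(2.38), np.float64(-0.04)), (np.float64(-0.05), np.float64(2.44), np.float64(-0.3)), (np.float64(0.01), np.float64(2.48), np.float64(-0.57)), (np.float64(0.11), np.float64(2.5), np.float64(-0.86)), (np.float64(0.23), np.float64(2.48), np.float64(-1.15))]
0.56 0.21 [(np.float64(-0.23), np.float64(2.34), np.float64(0.16)), (np.float64(-0.24), np.float64(2.42), np.float64(-0.08)), (np.float64(-0.21), np.float64(2.47), np.float64(-0.34)), (np.float64(-0.14), np.float64(2.51), np.float64(-0.62)), (np.float64(-0.03), np.float64(2.51), np.float64(-0.91))]
0.56 0.25 [(np.float64(-0.29), np.float64(2.31), np.float64(0.25)), (np.float64(-0.31), np.float64(2.39), np.float64(0.02)), (np.float64(-0.3), np.float64(2.45), np.float64(-0.23)), (np.float64(-0.24), np.float64(2.49), np.float64(-0.51)), (np.float64(-0.15), np.float64(2.51), np.float64(-0.79))]
0.6 0.13 [(np.float64(0.02), np.float64(2.29), np.float64(-0.04)), (np.float64(0.04), np.float64(2.35), np.float64(-0.3)), (np.float64(0.09),
[... 932 characters left out ...]
t64(0.24), np.float64(2.34), np.float64(-0.83)), (np.float64(0.34), np.float64(2.33), np.float64(-1.09))]
0.63 0.21 [(np.float64(-0.05), np.float64(2.19), np.float64(0.14)), (np.float64(-0.06), np.float64(2.26), np.float64(-0.11)), (np.float64(-0.03), np.float64(2.31), np.float64(-0.36)), (np.float64(0.03), np.float64(2.34), np.float64(-0.63)), (np.float64(0.12), np.float64(2.35), np.float64(-0.9))]
0.63 0.25 [(np.float64(-0.11), np.float64(2.16), np.float64(0.22)), (np.float64(-0.12), np.float64(2.23), np.float64(-0.02)), (np.float64(-0.1), np.float64(2.29), np.float64(-0.27)), (np.float64(-0.06), np.float64(2.33), np.float64(-0.53)), (np.float64(0.02), np.float64(2.35), np.float64(-0.81))]
```

```bash
H="python3 -m handwheel"
$H '[-0.122,-0.02,0,-0.011,0.0658,0,-0.122,-0.02,0,-0.011,0.0658,0,-0.122,-0.02,0,-0.011,0.0658,0,-0.122,-0.02,0,-0.011,0.0658,0,-0.122,-0.02,0,-0.011,0.0658,0]' 
$H '[0,0,-0.22,0,0,0,0,0,-0.22,0,0,0,0,0,-0.22,0,0,0,0,0,-0.22,0,0,0,0,0,-0.22,0,0,0]'
$H '[0,0,-0.15,0,0,0,0,0,-0.1,0,0,0,0,0,0,0,0,0,0,0,0,0,0,0]'
python3 go.py .421 .1277 .027 99.4
```

```text
time: 21.23
eef_pos: [0.42, 0.1279, 0.2659]
tcp_rot: [-0.081, 0.997, -0.0, -0.004]
contact_force: [0.1, -0.5, -0.2]
opening: 0.597
finger_force: 0.0
time: 21.65
eef_pos: [0.42, 0.128, 0.0991]
tcp_rot: [-0.081, 0.997, -0.0, -0.001]
contact_force: [0.5, -0.1, 0.1]
opening: 0.603
finger_force: 0.0
time: 21.98
eef_pos: [0.4198, 0.1282, 0.0628]
tcp_rot: [-0.081, 0.997, -0.0, -0.002]
contact_force: [0.1, -0.4, -0.1]
opening: 0.601
finger_force: 0.0
t 21.98 p [0.4198 0.1282 0.0628] ty yaw 99.3 tz [-0.005 -0.    -1.   ] q [ 0.065  0.02   2.264 -0.     0.862 -1.669] open 0.601 ff 0.0 F [ 0.1 -0.4 -0.1]
units [ 0.008 -0.003 -0.238] rows 1 each [ 0.008 -0.003 -0.238]
yaw turn deg 0.1 units 0.001 rows 1
```

```bash
H="python3 -m handwheel"
$H '[0.008,-0.003,-0.12,0,0,0,0,0,-0.12,0,0,0,0,0,0,0,0,0,0,0,0,0,0,0]' 
python3 go.py
$H '[0,0,0,0,0,0,0,0,0,0,0,0,0,0,0,0,0,0,0,0,0,0,0,0,0,0,0,0,0,0]' 0 90
$H '[0,0,0.2,0,0,0,0,0,0.25,0,0,0,0,0,0.25,0,0,0,0,0,0.25,0,0,0,0,0,0.25,0,0,0]'
$H '[0,0,0.25,0,0,0,0,0,0.25,0,0,0,0,0,0.25,0,0,0,0,0,0.25,0,0,0,0,0,0,0,0,0]'
$H '[0.19,-0.19,0,0,0,-0.058,0.19,-0.19,0,0,0,-0.058,0.19,-0.19,0,0,0,-0.058,0.19,-0.19,0,0,0,-0.058,0.19,-0.19,0,0,0,0]'
$H '[0.19,-0.19,0,0,0,0,0.19,-0.19,0,0,0,0,0.19,-0.19,0,0,0,0,0,0,0,0,0,0,0,0,0,0,0,0]'
python3 go.py .65 -.1 .36 78.5
```

```text
time: 22.32
eef_pos: [0.4226, 0.1282, 0.0289]
tcp_rot: [-0.082, 0.997, -0.0, -0.0]
contact_force: [-0.9, -0.3, -0.1]
opening: 0.595
finger_force: 0.0
t 22.32 p [0.4226 0.1282 0.0289] ty yaw 99.4 tz [-0.001 -0.    -1.   ] q [ 0.064  0.097  2.266 -0.     0.779 -1.67 ] open 0.595 ff 0.0 F [-0.9 -0.3 -0.1]
time: 22.73
eef_pos: [0.4238, 0.1285, 0.0302]
tcp_rot: [-0.082, 0.997, -0.0, 0.001]
contact_force: [-2.3, -1.3, 6.3]
opening: 0.18
finger_force: 88.7
time: 23.15
eef_pos: [0.4219, 0.1284, 0.2104]
tcp_rot: [-0.082, 0.997, -0.0, 0.0]
contact_force: [2.0, -0.1, -1.7]
opening: 0.179
finger_force: 88.4
time: 23.57
eef_pos: [0.4249, 0.1287, 0.3683]
tcp_rot: [-0.082, 0.997, -0.0, 0.008]
contact_force: [1.0, -0.6, -0.7]
opening: 0.18
finger_force: 88.5
time: 23.98
eef_pos: [0.5658, -0.0154, 0.3583]
tcp_rot: [0.102, 0.995, 0.0, -0.0]
contact_force: [0.6, 1.5, -0.4]
opening: 0.177
finger_force: 88.5
time: 24.4
eef_pos: [0.651, -0.1012, 0.3558]
tcp_rot: [0.101, 0.995, 0.0, -0.002]
contact_force: [0.2, 0.6, -0.5]
opening: 0.177
finger_force: 88.5
t 24.40 p [ 0.651  -0.1012  0.3558] ty yaw 78.4 tz [-0.004  0.001 -1.   ] q [-0.308  0.196  1.495  0.     1.455 -1.676] open 0.177 ff 88.5 F [ 0.2  0.6 -0.5]
units [-0.006  0.008  0.028] rows 1 each [-0.006  0.008  0.028]
yaw turn deg 0.1 units 0.002 rows 1
```

```bash
H="python3 -m handwheel"
$H '[0,0,0,0.0462,-0.0094,-0.0471,0,0,0,0.0462,-0.0094,-0.0471,0,0,0,0.0462,-0.0094,-0.0471,0,0,0,0.0462,-0.0094,-0.0471,0,0,0,0.0462,-0.0094,-0.0471]' 
python3 go.py
$H '[0,0,0,0.0462,-0.0094,-0.0471,0,0,0,0.0462,-0.0094,-0.0471,0,0,0,0.0462,-0.0094,-0.0471,0,0,0,0.0462,-0.0094,-0.0471,0,0,0,0.0462,-0.0094,-0.0471]' 
python3 go.py
```

```text
time: 24.82
eef_pos: [0.6499, -0.0982, 0.3595]
tcp_rot: [0.28, 0.942, 0.184, 0.019]
contact_force: [-0.6, -0.1, -0.9]
opening: 0.18
finger_force: 88.6
t 24.82 p [ 0.6499 -0.0982  0.3595] ty yaw 56.2 tz [ 0.138  0.336 -0.932] q [-0.434  0.161  1.555  0.374  1.451 -1.478] open 0.180 ff 88.6 F [-0.6 -0.1 -0.9]
time: 25.23
eef_pos: [0.6498, -0.0983, 0.3593]
tcp_rot: [0.439, 0.825, 0.353, 0.036]
contact_force: [0.3, 0.5, -1.4]
opening: 0.175
finger_force: 88.6
t 25.23 p [ 0.6498 -0.0983  0.3593] ty yaw 27.6 tz [ 0.369  0.551 -0.748] q [-0.546  0.105  1.693  0.743  1.373 -1.304] open 0.175 ff 88.6 F [ 0.3  0.5 -1.4]
```

```bash
H="python3 -m handwheel"
$H '[0,0,0,0.0462,-0.0094,-0.0471,0,0,0,0.0462,-0.0094,-0.0471,0,0,0,0.0462,-0.0094,-0.0471,0,0,0,0.0462,-0.0094,-0.0471,0,0,0,0.0462,-0.0094,-0.0471]' 
$H '[0,0,0,0.0462,-0.0094,-0.0471,0,0,0,0.0462,-0.0094,-0.0471,0,0,0,0.0462,-0.0094,-0.0471,0,0,0,0.0462,-0.0094,-0.0471,0,0,0,0.0462,-0.0094,-0.0471]' 
python3 go.py
$H '[0,0,0,0.0462,-0.0094,-0.0471,0,0,0,0.0462,-0.0094,-0.0471,0,0,0,0.0462,-0.0094,-0.0471,0,0,0,0.0462,-0.0094,-0.0471,0,0,0,0.0462,-0.0094,-0.0471]' 
$H '[0,0,0,0.0462,-0.0094,-0.0471,0,0,0,0.0462,-0.0094,-0.0471,0,0,0,0.0462,-0.0094,-0.0471,0,0,0,0.0462,-0.0094,-0.0471,0,0,0,0.0462,-0.0094,-0.0471]' 
python3 go.py .608 -.089 .25
```

```text
time: 25.65
eef_pos: [0.6497, -0.0983, 0.359]
tcp_rot: [0.569, 0.652, 0.499, 0.05]
contact_force: [0.1, -0.0, -1.0]
opening: 0.177
finger_force: 88.7
time: 26.07
eef_pos: [0.6496, -0.0982, 0.3588]
tcp_rot: [0.659, 0.435, 0.61, 0.061]
contact_force: [-0.2, 0.6, -1.0]
opening: 0.175
finger_force: 88.7
t 26.07 p [ 0.6496 -0.0982  0.3588] ty yaw -50.9 tz [ 0.858  0.45  -0.248] q [-0.625 -0.05   2.07   1.53   1.05  -1.062] open 0.175 ff 88.7 F [-0.2  0.6 -1. ]
time: 26.48
eef_pos: [0.6494, -0.0983, 0.3584]
tcp_rot: [0.705, 0.188, 0.68, 0.068]
contact_force: [0.8, 0.1, -0.6]
opening: 0.176
finger_force: 88.7
time: 26.9
eef_pos: [0.6492, -0.098, 0.3582]
tcp_rot: [0.704, -0.07, 0.703, 0.07]
contact_force: [0.8, -0.5, -0.6]
opening: 0.177
finger_force: 88.7
t 26.90 p [ 0.6492 -0.098   0.3582] ty yaw -101.3 tz [ 0.98  -0.197 -0.   ] q [-0.363 -0.136  2.265  2.838  0.58  -1.316] open 0.177 ff 88.7 F [ 0.8 -0.5 -0.6]
units [-0.275  0.06  -0.721] rows 3 each [-0.092  0.02  -0.24 ]
```

```bash
H="python3 -m handwheel"
$H '[-0.09,0.02,-0.2,0,0,0,-0.09,0.02,-0.22,0,0,0,-0.09,0.02,-0.2,0,0,0,0,0,0,0,0,0,0,0,0,0,0,0]' 
python3 go.py .608 -.089 .131
python3 - <<'E'
from vis import *
p,d=grab("side","side5");q,e=grab("top","top5")
cv2.imwrite("pics/c5.png",np.hstack([cv2.resize(p[120:320,240:440],None,fx=2,fy=2),cv2.resize(q[140:340,250:450],None,fx=2,fy=2)]))
E
```

```text
time: 27.32
eef_pos: [0.6089, -0.0893, 0.2639]
tcp_rot: [0.705, -0.067, 0.703, 0.07]
contact_force: [1.0, -0.7, -0.5]
opening: 0.178
finger_force: 88.7
t 27.32 p [ 0.6089 -0.0893  0.2639] ty yaw -101.2 tz [ 0.981 -0.194 -0.002] q [-0.381 -0.043  2.397  2.88   0.798 -1.391] open 0.178 ff 88.7 F [ 1.  -0.7 -0.5]
units [-0.006  0.002 -0.886] rows 4 each [-0.002  0.001 -0.222]
```

View pics/c5.png

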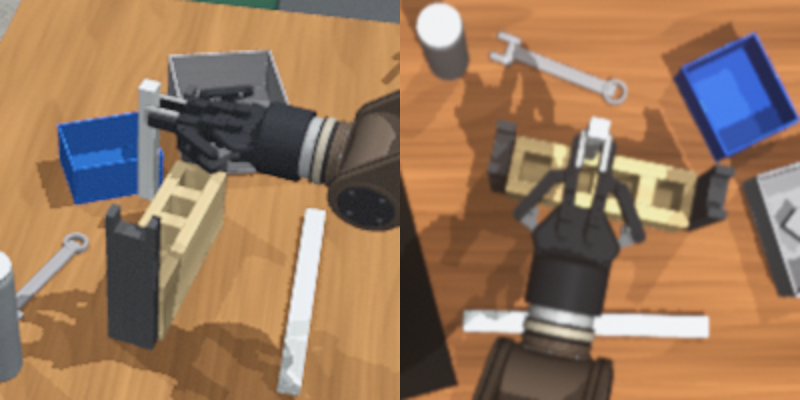

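The blank is held upright at the fingertips. Its top is at about composite pixel (599,130), i.e. top camera pixel (349,204). I'll measure it against its known height.

Run:
```python
from vis import *
q=cv2.imread("pics/top5.png"); crop=q[190:225,335:365]; m=np.zeros((480,640),np.uint8); m[190:225,335:365]=crop.min(2)>165
print(rect(m,"top",.291)); ys,xs=np.nonzero(m); print(xs.min(),xs.max(),ys.min(),ys.max())
_,d=grab("top"); W=cloud("top",d); s=W[195:215,340:360]; k=(s[...,2]>.27)&(s[...,2]<.31)&(s[...,0]>.60); print(k.sum(), s[k].mean(0), s[k].min(0), s[k].max(0))
_,d=grab("side"); W=cloud("side",d); k=(abs(W[...,0]-.625)<.05)&(abs(W[...,1]+.09)<.03)&(W[...,2]<.21)&(W[...,2]>.1)
k&=W[...,1]>-.12; print(k.sum(), W[k].min(0),np.median(W[k],0),W[k].max(0))
for a,b in((.15,.16),(.19,.2)):
    kk=k&(W[...,2]>a)&(W[...,2]<b); print(kk.sum(),np.percentile(W[kk],[5,50,95],axis=0).round(4).tolist())
```

```text
[ 6.141e+02 -9.420e+01  4.920e+01  2.060e+01 -4.000e-01]
338 364 190 224
205 [ 0.62307154 -0.09284268  0.28907649] [ 0.60960953 -0.1117885   0.27040661] [ 0.63734607 -0.07704275  0.30303643]
203 [ 0.62008164 -0.10470307  0.15268264] [ 0.62925118 -0.08899442  0.18205328] [ 0.64060907 -0.08226004  0.20932409]
29 [[0.6214, -0.0984, 0.1528], [0.6306, -0.0895, 0.1573], [0.6396, -0.0859, 0.1598]]
40 [[0.6205, -0.1026, 0.1908], [0.6286, -0.0886, 0.1949], [0.6399, -0.0859, 0.1992]]
```

```bash
H="python3 -m handwheel"
$H '[-0.06,0.01,0,0,0,0,-0.06,0.01,0,0,0,0,0,0,-0.15,0,0,0,0,0,-0.15,0,0,0,0,0,0,0,0,0]' 
python3 go.py .591 -.086 .131
$H '[0,0,-0.13,0,0,0,0,0,-0.13,0,0,0,0,0,-0.12,0,0,0,0,0,-0.1,0,0,0,0,0,0,0,0,0]' 
python3 go.py .591 -.086 .131
```

```text
time: 27.93
eef_pos: [0.59, -0.0871, 0.2156]
tcp_rot: [0.707, -0.068, 0.701, 0.07]
contact_force: [-0.8, 0.7, -2.0]
opening: 0.176
finger_force: 88.7
t 27.93 p [ 0.59   -0.0871  0.2156] ty yaw -101.3 tz [ 0.981 -0.195 -0.008] q [-0.394  0.042  2.442  2.892  0.919 -1.423] open 0.176 ff 88.7 F [-0.8  0.7 -2. ]
units [ 0.007  0.007 -0.564] rows 3 each [ 0.002  0.002 -0.188]
time: 28.35
eef_pos: [0.5913, -0.0874, 0.1463]
tcp_rot: [0.705, -0.068, 0.702, 0.07]
contact_force: [0.0, -0.2, -2.2]
opening: 0.178
finger_force: 88.7
t 28.35 p [ 0.5913 -0.0874  0.1463] ty yaw -101.2 tz [ 0.981 -0.195 -0.004] q [-0.394  0.263  2.413  2.921  1.112 -1.476] open 0.178 ff 88.7 F [ 0.  -0.2 -2.2]
units [-0.002  0.01  -0.102] rows 1 each [-0.002  0.01  -0.102]
```

```bash
H="python3 -m handwheel"
$H '[0,0,-0.05,0,0,0,0,0,-0.03,0,0,0,0,0,0,0,0,0,0,0,0,0,0,0]' 
python3 go.py
$H '[0,0,0,0,0,0,0,0,0,0,0,0,0,0,0,0,0,0]' 0.42
python3 go.py
$H '[0,0,0.1,0,0,0,0,0,0.15,0,0,0,0,0,0.2,0,0,0,0,0,0.2,0,0,0,0,0,0.2,0,0,0]'
python3 - <<'E'
from vis import *
p,d=grab("side","side6"); q,e=grab("top","top6")
cv2.imwrite("pics/c6.png",np.hstack([cv2.resize(p[120:320,240:440],None,fx=2,fy=2),cv2.resize(q[140:340,250:450],None,fx=2,fy=2)]))
E
```

```text
time: 28.68
eef_pos: [0.5924, -0.0877, 0.1375]
tcp_rot: [0.703, -0.067, 0.705, 0.071]
contact_force: [-0.6, -0.3, -1.6]
opening: 0.176
finger_force: 88.7
t 28.68 p [ 0.5924 -0.0877  0.1375] ty yaw -101.2 tz [ 0.981 -0.195  0.003] q [-0.393  0.298  2.404  2.924  1.144 -1.484] open 0.176 ff 88.7 F [-0.6 -0.3 -1.6]
time: 28.93
eef_pos: [0.5926, -0.0878, 0.1378]
tcp_rot: [0.702, -0.067, 0.705, 0.071]
contact_force: [-0.1, 0.3, -0.6]
opening: 0.417
finger_force: 0.0
t 28.93 p [ 0.5926 -0.0878  0.1378] ty yaw -101.2 tz [ 0.981 -0.195  0.004] q [-0.393  0.298  2.404  2.924  1.144 -1.484] open 0.417 ff 0.0 F [-0.1  0.3 -0.6]
time: 29.35
eef_pos: [0.5919, -0.0875, 0.2655]
tcp_rot: [0.703, -0.067, 0.704, 0.071]
contact_force: [1.3, 0.4, 0.1]
opening: 0.421
finger_force: 0.0
```

View pics/c6.png

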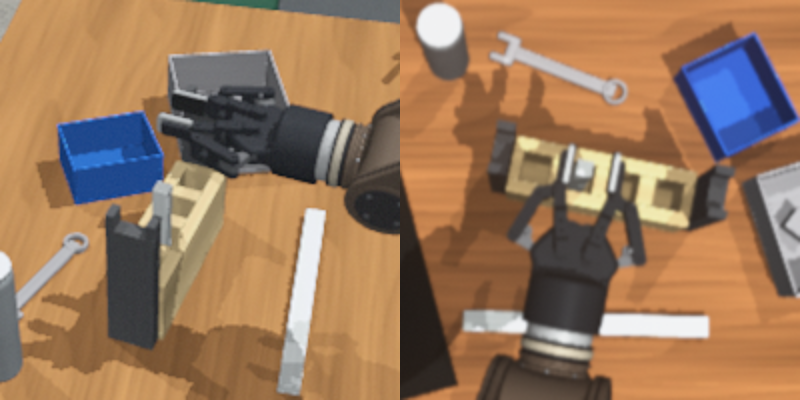

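Blank C is standing in pocket 2, seen at side composite (163,210). Next I reverse the wrist turn and fetch the next blank.

```bash
H="python3 -m handwheel"
$H '[0.12,-0.02,0.18,0,0,0,0.12,-0.02,0.2,0,0,0,0.12,-0.02,0.2,0,0,0,0,0,0,-0.0462,0.0094,0.0471,0,0,0,-0.0462,0.0094,0.0471]' 0.5
$H '[0,0,0,-0.0462,0.0094,0.0471,0,0,0,-0.0462,0.0094,0.0471,0,0,0,-0.0462,0.0094,0.0471,0,0,0,-0.0462,0.0094,0.0471,0,0,0,-0.0462,0.0094,0.0471]'
$H '[0,0,0,-0.0462,0.0094,0.0471,0,0,0,-0.0462,0.0094,0.0471,0,0,0,-0.0462,0.0094,0.0471,0,0,0,-0.0462,0.0094,0.0471,0,0,0,-0.0462,0.0094,0.0471]'
$H '[0,0,0,-0.0462,0.0094,0.0471,0,0,0,-0.0462,0.0094,0.0471,0,0,0,-0.0462,0.0094,0.0471,0,0,0,-0.0462,0.0094,0.0471,0,0,0,-0.0462,0.0094,0.0471]'
$H '[0,0,0,-0.0462,0.0094,0.0471,0,0,0,-0.0462,0.0094,0.0471,0,0,0,-0.0462,0.0094,0.0471,0,0,0,-0.0462,0.0094,0.0471,0,0,0,-0.0462,0.0094,0.0471]'
$H '[-0.12,0.2,0,-0.0462,0.0094,0.0471,-0.12,0.2,0,-0.0462,0.0094,0.0471,-0.12,0.2,0,-0.0462,0.0094,0.0471,-0.12,0.2,0,-0.0462,0.0094,0.0471,-0.12,0.2,0,-0.0462,0.0094,0.0471]'
$H '[-0.12,0.2,0,-0.0462,0.0094,0.0471,-0.12,0.2,0,-0.0462,0.0094,0.0471,-0.12,0.2,0,-0.0462,0.0094,0.0471,0,0,0,0,0,0,0,0,0,0,0,0]'
python3 go.py .3647 .291 .06 102.7
python3 - <<'E'
from vis import *
p,d=grab("side","side7"); comps(p,d,.018,.045,n="side",amin=200)
E
```

```text
time: 29.87
eef_pos: [0.6473, -0.0955, 0.3544]
tcp_rot: [0.708, 0.039, 0.702, 0.07]
contact_force: [0.2, 0.1, -0.9]
opening: 0.5
finger_force: 0.0
time: 30.28
eef_pos: [0.6456, -0.0965, 0.3497]
tcp_rot: [0.692, 0.294, 0.656, 0.065]
contact_force: [0.9, 0.4, 0.1]
opening: 0.5
finger_force: 0.0
time: 30.7
eef_pos: [0.6457, -0.0968, 0.3499]
tcp_rot: [0.627, 0.53, 0.568, 0.056]
contact_force: [0.4, 1.1, 0.5]
opening: 0.502
finger_force: 0.0
time: 31.12
eef_pos: [0.6458, -0.0968, 0.3501]
tcp_rot: [0.519, 0.731, 0.441, 0.043]
contact_force: [0.8, -0.6, -1.0]
opening: 0.502
finger_force: 0.0
time: 31.53
eef_pos: [0.6459, -0.0968, 0.3502]
tcp_rot: [0.375, 0.882, 0.284, 0.027]
contact_force: [0.1, 0.2, -0.6]
opening: 0.5
finger_force: 0.0
time: 31.95
eef_pos: [0.5549, 0.0543, 0.3505]
tcp_rot: [0.207, 0.972, 0.108, 0.01]
contact_force: [0.1, 0.8, -0.3]
opening: 0.501
finger_force: 0.0
time: 32.37
eef_pos: [0.5009, 0.1458, 0.3506]
tcp_rot: [0.097, 0.995, -0.0, -0.001]
contact_force: [-0.0, 0.3, -0.5]
opening: 0.499
finger_force: 0.0
t 32.37 p [0.5009 0.1458 0.3506] ty yaw 78.9 tz [-0.003 -0.001 -1.   ] q [ 0.089 -0.117  1.826 -0.     1.435 -1.288] open 0.499 ff 0.0 F [-0.   0.3 -0.5]
units [-0.908  0.968 -1.937] rows 9 each [-0.101  0.108 -0.215]
yaw turn deg 23.8 units 0.265 rows 4
[12.  8.] 209 z 0.029 top 0.042 [ 2159.8 -1286.1   225.7    63.2    89.9]
[295. 187.] 341 z 0.032 top 0.043 [ 718.  -303.7  111.4   76.4   24.9]
[296. 208.] 404 z 0.032 top 0.043 [ 710.1 -273.8  130.   124.   -63.8]
[320. 270.] 424 z 0.031 top 0.042 [581.6 -69.1 225.7  64.6  61.9]
[390. 418.] 792 z 0.022 top 0.025 [409.4 302.4 149.9  21.6  12.8]
[372. 466.] 941 z 0.022 top 0.024 [432.3 398.  149.9  20.8  20.2]
```

```bash
H="python3 -m handwheel"
$H '[-0.1816,0.1936,0,0,0,0.053,-0.1816,0.1936,0,0,0,0.053,-0.1816,0.1936,0,0,0,0.053,-0.1816,0.1936,0,0,0,0.053,-0.1816,0.1936,0,0,0,0.053]' 0.5
$H '[0,0,-0.2,0,0,0,0,0,-0.24,0,0,0,0,0,-0.24,0,0,0,0,0,-0.24,0,0,0,0,0,-0.24,0,0,0]'
$H '[0,0,-0.24,0,0,0,0,0,-0.24,0,0,0,0,0,-0.15,0,0,0,0,0,-0.1,0,0,0,0,0,0,0,0,0]'
python3 go.py .3647 .291 .026 102.7
```

```text
time: 32.83
eef_pos: [0.3659, 0.2879, 0.3506]
tcp_rot: [-0.108, 0.994, -0.001, -0.001]
contact_force: [1.2, 0.4, 0.0]
opening: 0.497
finger_force: 0.0
time: 33.25
eef_pos: [0.3669, 0.287, 0.1753]
tcp_rot: [-0.106, 0.994, -0.0, -0.0]
contact_force: [0.6, 0.5, -0.5]
opening: 0.502
finger_force: 0.0
time: 33.67
eef_pos: [0.3642, 0.2855, 0.0633]
tcp_rot: [-0.106, 0.994, -0.002, -0.005]
contact_force: [0.1, 0.3, -0.4]
opening: 0.499
finger_force: 0.0
t 33.67 p [0.3642 0.2855 0.0633] ty yaw 102.2 tz [-0.009 -0.005 -1.   ] q [ 4.450e-01  7.500e-02  2.205e+00 -1.000e-03  8.720e-01 -1.338e+00] open 0.499 ff 0.0 F [ 0.1  0.3 -0.4]
units [ 0.003  0.036 -0.249] rows 1 each [ 0.003  0.036 -0.249]
yaw turn deg 0.5 units 0.006 rows 1
```

```bash
H="python3 -m handwheel"
$H '[0.003,0.03,-0.13,0,0,0.006,0,0,-0.12,0,0,0,0,0,0,0,0,0,0,0,0,0,0,0]' 
python3 go.py
$H '[0,0,0,0,0,0,0,0,0,0,0,0,0,0,0,0,0,0,0,0,0,0,0,0,0,0,0,0,0,0]' 0 90
$H '[0,0,0.2,0,0,0,0,0,0.25,0,0,0,0,0,0.25,0,0,0,0,0,0.25,0,0,0,0,0,0.25,0,0,0]'
$H '[0,0,0.25,0,0,0,0,0,0.25,0,0,0,0,0,0.25,0,0,0,0,0,0.25,0,0,0,0,0,0,0,0,0]'
$H '[0.158,-0.215,0,0,0,-0.0538,0.158,-0.215,0,0,0,-0.0538,0.158,-0.215,0,0,0,-0.0538,0.158,-0.215,0,0,0,-0.0538,0.158,-0.215,0,0,0,-0.0538]'
$H '[0.158,-0.215,0,0,0,0,0.158,-0.215,0,0,0,0,0.158,-0.215,0,0,0,0,0.158,-0.215,0,0,0,0,0.158,-0.215,0,0,0,0]'
$H '[0.158,-0.215,0,0,0,0,0.158,-0.215,0,0,0,0,0,0,0,0,0,0,0,0,0,0,0,0]'
python3 go.py .65 -.1 .36 78.5
```

```text
time: 34.0
eef_pos: [0.367, 0.2922, 0.0303]
tcp_rot: [-0.112, 0.994, -0.001, -0.001]
contact_force: [-0.7, -0.1, 0.4]
opening: 0.5
finger_force: 0.0
t 34.00 p [0.367  0.2922 0.0303] ty yaw 102.8 tz [-0.002 -0.002 -1.   ] q [ 4.560e-01  1.510e-01  2.201e+00 -1.000e-03  7.920e-01 -1.338e+00] open 0.500 ff 0.0 F [-0.7 -0.1  0.4]
time: 34.42
eef_pos: [0.368, 0.2935, 0.0321]
tcp_rot: [-0.113, 0.994, -0.0, 0.001]
contact_force: [-1.1, -2.8, 6.9]
opening: 0.175
finger_force: 89.0
time: 34.83
eef_pos: [0.3657, 0.2929, 0.2121]
tcp_rot: [-0.113, 0.994, -0.0, -0.0]
contact_force: [0.3, 0.8, -0.0]
opening: 0.174
finger_force: 88.4
time: 35.25
eef_pos: [0.3685, 0.2943, 0.3702]
tcp_rot: [-0.113, 0.994, 0.002, 0.008]
contact_force: [0.4, -0.6, -0.4]
opening: 0.176
finger_force: 88.4
time: 35.67
eef_pos: [0.4852, 0.1304, 0.3601]
tcp_rot: [0.1, 0.995, -0.0, -0.0]
contact_force: [0.9, 0.8, -1.1]
opening: 0.177
finger_force: 88.4
time: 36.08
eef_pos: [0.6039, -0.0311, 0.3598]
tcp_rot: [0.098, 0.995, -0.0, -0.0]
contact_force: [-0.3, 0.4, -0.7]
opening: 0.176
finger_force: 88.4
time: 36.42
eef_pos: [0.651, -0.0957, 0.3582]
tcp_rot: [0.099, 0.995, 0.0, -0.002]
contact_force: [-0.3, 0.7, -2.0]
opening: 0.175
finger_force: 88.5
t 36.42 p [ 0.651  -0.0957  0.3582] ty yaw 78.6 tz [-0.004  0.    -1.   ] q [-3.000e-01  1.930e-01  1.494e+00 -1.000e-03  1.459e+00 -1.671e+00] open 0.175 ff 88.5 F [-0.3  0.7 -2. ]
units [-0.007 -0.029  0.012] rows 1 each [-0.007 -0.029  0.012]
yaw turn deg -0.1 units -0.001 rows 1
```

```bash
H="python3 -m handwheel"
$H '[0,0,0,0.0462,-0.0094,-0.0471,0,0,0,0.0462,-0.0094,-0.0471,0,0,0,0.0462,-0.0094,-0.0471,0,0,0,0.0462,-0.0094,-0.0471,0,0,0,0.0462,-0.0094,-0.0471]' 
$H '[0,0,0,0.0462,-0.0094,-0.0471,0,0,0,0.0462,-0.0094,-0.0471,0,0,0,0.0462,-0.0094,-0.0471,0,0,0,0.0462,-0.0094,-0.0471,0,0,0,0.0462,-0.0094,-0.0471]' 
$H '[0,0,0,0.0462,-0.0094,-0.0471,0,0,0,0.0462,-0.0094,-0.0471,0,0,0,0.0462,-0.0094,-0.0471,0,0,0,0.0462,-0.0094,-0.0471,0,0,0,0.0462,-0.0094,-0.0471]' 
$H '[0,0,0,0.0462,-0.0094,-0.0471,0,0,0,0.0462,-0.0094,-0.0471,0,0,0,0.0462,-0.0094,-0.0471,0,0,0,0.0462,-0.0094,-0.0471,0,0,0,0.0462,-0.0094,-0.0471]' 
$H '[0,0,0,0.0462,-0.0094,-0.0471,0,0,0,0.0462,-0.0094,-0.0471,0,0,0,0.0462,-0.0094,-0.0471,0,0,0,0.0462,-0.0094,-0.0471,0,0,0,0.0462,-0.0094,-0.0471]' 
$H '[0,0,0,0.0462,-0.0094,-0.0471,0,0,0,0.0462,-0.0094,-0.0471,0,0,0,0.0462,-0.0094,-0.0471,0,0,0,0.0462,-0.0094,-0.0471,0,0,0,0.0462,-0.0094,-0.0471]' 
$H '[-0.15,-0.1,0,0,0,0,-0.15,-0.1,0,0,0,0,-0.15,-0.09,0,0,0,0,0,0,-0.2,0,0,0,0,0,-0.2,0,0,0]' 
$H '[0,0,-0.2,0,0,0,0,0,0,0,0,0,0,0,0,0,0,0]'
python3 go.py .582 -.138 .131 78.5
python3 - <<'E'
from vis import *
p,d=grab("side","side8"); q,e=grab("top","top8")
cv2.imwrite("pics/c8.png",np.hstack([cv2.resize(p[120:320,240:440],None,fx=2,fy=2),cv2.resize(q[140:340,250:450],None,fx=2,fy=2)]))
E
```

```text
time: 36.83
eef_pos: [0.6502, -0.0922, 0.361]
tcp_rot: [0.277, 0.943, 0.184, 0.019]
contact_force: [-0.1, -0.2, -0.8]
opening: 0.175
finger_force: 88.5
time: 37.25
eef_pos: [0.6501, -0.0923, 0.3608]
tcp_rot: [0.437, 0.827, 0.353, 0.036]
contact_force: [0.3, 0.8, -1.7]
opening: 0.171
finger_force: 88.5
time: 37.67
eef_pos: [0.65, -0.0923, 0.3606]
tcp_rot: [0.567, 0.654, 0.498, 0.051]
contact_force: [-0.1, 0.4, -1.6]
opening: 0.172
finger_force: 88.6
time: 38.08
eef_pos: [0.6499, -0.0923, 0.3603]
tcp_rot: [0.658, 0.437, 0.61, 0.062]
contact_force: [1.1, -0.2, -0.0]
opening: 0.171
finger_force: 88.6
time: 38.5
eef_pos: [0.6497, -0.0923, 0.3599]
tcp_rot: [0.705, 0.189, 0.68, 0.069]
contact_force: [0.0, 1.1, -0.7]
opening: 0.178
finger_force: 88.6
time: 38.92
eef_pos: [0.6496, -0.0921, 0.3597]
tcp_rot: [0.704, -0.067, 0.704, 0.071]
contact_force: [0.1, -0.4, -1.1]
opening: 0.175
finger_force: 88.6
time: 39.33
eef_pos: [0.5825, -0.137, 0.305]
tcp_rot: [0.7, -0.063, 0.707, 0.074]
contact_force: [1.2, 0.1, -1.6]
opening: 0.175
finger_force: 88.7
time: 39.58
eef_pos: [0.5825, -0.136, 0.2684]
tcp_rot: [0.705, -0.065, 0.703, 0.071]
contact_force: [0.4, -0.6, -1.1]
opening: 0.171
finger_force: 88.7
t 39.58 p [ 0.5825 -0.136   0.2684] ty yaw -101.0 tz [ 0.982 -0.191 -0.002] q [-0.53  -0.099  2.437  2.673  0.823 -1.248] open 0.171 ff 88.7 F [ 0.4 -0.6 -1.1]
units [-0.004 -0.013 -0.916] rows 4 each [-0.001 -0.003 -0.229]
yaw turn deg -0.5 units -0.005 rows 1
```

View pics/c8.png

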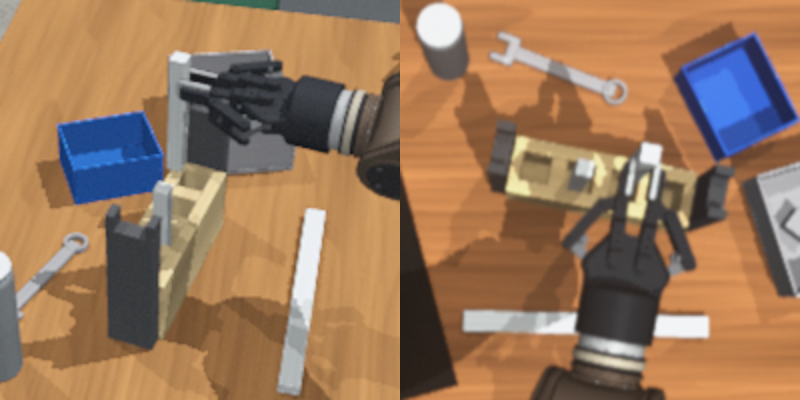

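The first blank stands in pocket 2 (top composite (583,175)). The held one is upright near (650,155), so I'll lower it into pocket 1.

```bash
H="python3 -m handwheel"
$H '[0,-0.01,-0.16,0,0,0,0,0,-0.16,0,0,0,0,0,-0.14,0,0,0,0,0,-0.14,0,0,0,0,0,-0.1,0,0,0]' 
python3 go.py .582 -.1375 .130
$H '[0,0,-0.1,0,0,0,0,0,-0.1,0,0,0,0,0,0,0,0,0,0,0,0,0,0,0]' 
python3 go.py .582 -.1375 .128
```

```text
time: 40.1
eef_pos: [0.5846, -0.1392, 0.1671]
tcp_rot: [0.702, -0.064, 0.706, 0.073]
contact_force: [-0.3, -1.1, -1.1]
opening: 0.174
finger_force: 88.7
t 40.10 p [ 0.5846 -0.1392  0.1671] ty yaw -101.1 tz [ 0.981 -0.192  0.006] q [-0.534  0.209  2.416  2.755  1.093 -1.395] open 0.174 ff 88.7 F [-0.3 -1.1 -1.1]
units [-0.017  0.011 -0.247] rows 1 each [-0.017  0.011 -0.247]
time: 40.43
eef_pos: [0.5846, -0.1393, 0.1373]
tcp_rot: [0.702, -0.064, 0.705, 0.072]
contact_force: [0.5, -0.7, -1.0]
opening: 0.172
finger_force: 88.7
t 40.43 p [ 0.5846 -0.1393  0.1373] ty yaw -101.1 tz [ 0.981 -0.192  0.005] q [-0.535  0.303  2.399  2.769  1.164 -1.426] open 0.172 ff 88.7 F [ 0.5 -0.7 -1. ]
units [-0.017  0.012 -0.062] rows 1 each [-0.017  0.012 -0.062]
```

```bash
H="python3 -m handwheel"
$H '[0,0,-0.05,0,0,0,0,0,0,0,0,0,0,0,0,0,0,0]' 
$H '[0,0,0,0,0,0,0,0,0,0,0,0,0,0,0,0,0,0]' 0.42
$H '[0,0,0.1,0,0,0,0,0,0.15,0,0,0,0,0,0.2,0,0,0,0,0,0.2,0,0,0,0,0,0.2,0,0,0]' 
$H '[0.14,0.08,0.18,0,0,0,0.14,0.08,0.2,0,0,0,0.14,0.08,0.2,0,0,0,0,0,0,-0.0462,0.0094,0.0471,0,0,0,-0.0462,0.0094,0.0471]' 0.5
$H '[0,0,0,-0.0462,0.0094,0.0471,0,0,0,-0.0462,0.0094,0.0471,0,0,0,-0.0462,0.0094,0.0471,0,0,0,-0.0462,0.0094,0.0471,0,0,0,-0.0462,0.0094,0.0471]'
$H '[0,0,0,-0.0462,0.0094,0.0471,0,0,0,-0.0462,0.0094,0.0471,0,0,0,-0.0462,0.0094,0.0471,0,0,0,-0.0462,0.0094,0.0471,0,0,0,-0.0462,0.0094,0.0471]'
$H '[0,0,0,-0.0462,0.0094,0.0471,0,0,0,-0.0462,0.0094,0.0471,0,0,0,-0.0462,0.0094,0.0471,0,0,0,-0.0462,0.0094,0.0471,0,0,0,-0.0462,0.0094,0.0471]'
$H '[0,0,0,-0.0462,0.0094,0.0471,0,0,0,-0.0462,0.0094,0.0471,0,0,0,-0.0462,0.0094,0.0471,0,0,0,-0.0462,0.0094,0.0471,0,0,0,-0.0462,0.0094,0.0471]'
$H '[-0.1,0.23,0,-0.0462,0.0094,0.0471,-0.1,0.23,0,-0.0462,0.0094,0.0471,-0.1,0.23,0,-0.0462,0.0094,0.0471,-0.1,0.23,0,-0.0462,0.0094,0.0471,-0.1,0.23,0,-0.0462,0.0094,0.0471]'
$H '[-0.1,0.23,0,-0.0462,0.0094,0.0471,-0.1,0.23,0,-0.0462,0.0094,0.0471,-0.1,0.23,0,-0.0462,0.0094,0.0471,0,0,0,0,0,0,0,0,0,0,0,0]'
python3 go.py .3915 .3816 .06 110.1
python3 - <<'E'
from vis import *
p,d=grab("side","side9"); comps(p,d,.018,.045,n="side",amin=200); comps(p,d,.14,.165,n="side",amin=30)
q,e=grab("top","top9"); comps(q,e,.14,.165,amin=30); comps(q,e,.012,.045,amin=400)
E
```

```text
time: 40.68
eef_pos: [0.5838, -0.1391, 0.1289]
tcp_rot: [0.703, -0.064, 0.705, 0.072]
contact_force: [0.7, 0.2, -1.1]
opening: 0.174
finger_force: 88.7
time: 40.93
eef_pos: [0.5837, -0.1392, 0.1287]
tcp_rot: [0.703, -0.065, 0.705, 0.072]
contact_force: [-0.2, -0.2, 0.6]
opening: 0.418
finger_force: 0.0
time: 41.35
eef_pos: [0.5831, -0.1389, 0.2565]
tcp_rot: [0.703, -0.065, 0.704, 0.072]
contact_force: [1.0, 1.3, -0.5]
opening: 0.424
finger_force: 0.0
time: 41.77
eef_pos: [0.6476, -0.1003, 0.3467]
tcp_rot: [0.707, 0.044, 0.702, 0.071]
contact_force: [-0.5, 0.4, -0.5]
opening: 0.5
finger_force: 0.0
time: 42.18
eef_pos: [0.6458, -0.1029, 0.3419]
tcp_rot: [0.691, 0.299, 0.655, 0.067]
contact_force: [1.0, 0.3, 1.0]
opening: 0.503
finger_force: 0.0
time: 42.6
eef_pos: [0.6459, -0.1032, 0.3421]
tcp_rot: [0.624, 0.535, 0.567, 0.058]
contact_force: [0.2, 0.5, 0.8]
opening: 0.498
finger_force: 0.0
time: 43.02
eef_pos: [0.646, -0.1032, 0.3422]
tcp_rot: [0.516, 0.734, 0.439, 0.044]
contact_force: [0.8, -0.3, 0.2]
opening: 0.499
finger_force: 0.0
time: 43.43
eef_pos: [0.6461, -0.1032, 0.3424]
tcp
[... 999 characters left out ...]
0e+01  5.0000e-01]
[328. 203.] 99 z 0.155 top 0.161 [ 601.5 -129.4   42.9   20.   -85.5]
[321. 216.] 106 z 0.156 top 0.161 [607.9 -80.6  43.9  20.1 -80.5]
[306. 244.] 232 z 0.153 top 0.162 [624.5  15.3  59.3  38.6   4.8]
[234. 256.] 491 z 0.160 top 0.163 [761.7  78.2  71.8  49.8 -66.6]
[269. 153.] 449 z 0.160 top 0.162 [762.1  67.3  51.7  49.6  44.7]
[342. 224.] 80 z 0.158 top 0.160 [608.1 -89.3  20.1  18.2 -11.6]
[365. 226.] 83 z 0.158 top 0.160 [ 601.8 -140.9   19.6   19.4   -0.7]
[402. 239.] 68 z 0.153 top 0.163 [ 577.1 -218.5   57.    20.8    9.8]
[500. 243.] 431 z 0.029 top 0.042 [ 570.1 -417.4  176.9  142.1  -73. ]
[342. 301.] 1102 z 0.015 top 0.017 [ 437.6 -100.6  297.6   24.9   88.4]
```

```bash
H="python3 -m handwheel"
$H '[-0.148,0.2285,0,0,0,0.057,-0.148,0.2285,0,0,0,0.057,-0.148,0.2285,0,0,0,0.057,-0.148,0.2285,0,0,0,0.057,-0.148,0.2285,0,0,0,0.057]' 0.5
$H '[-0.148,0.2285,0,0,0,0.056,0,0,-0.24,0,0,0,0,0,-0.24,0,0,0,0,0,-0.24,0,0,0,0,0,-0.24,0,0,0]'
$H '[0,0,-0.24,0,0,0,0,0,-0.24,0,0,0,0,0,-0.24,0,0,0,0,0,-0.14,0,0,0,0,0,0,0,0,0]'
python3 go.py .3915 .3816 .026 110.1
```

```text
time: 44.78
eef_pos: [0.4158, 0.3436, 0.3422]
tcp_rot: [-0.127, 0.992, -0.003, -0.0]
contact_force: [0.8, 0.0, 0.3]
opening: 0.497
finger_force: 0.0
time: 45.2
eef_pos: [0.3945, 0.3772, 0.197]
tcp_rot: [-0.17, 0.985, -0.003, 0.0]
contact_force: [0.6, 0.1, -0.1]
opening: 0.501
finger_force: 0.0
time: 45.62
eef_pos: [0.3911, 0.3743, 0.0633]
tcp_rot: [-0.169, 0.986, -0.005, -0.006]
contact_force: [-0.8, -1.4, -0.4]
opening: 0.5
finger_force: 0.0
t 45.62 p [0.3911 0.3743 0.0633] ty yaw 109.5 tz [-0.009 -0.012 -1.   ] q [ 0.578  0.238  2.016 -0.007  0.903 -1.328] open 0.500 ff 0.0 F [-0.8 -1.4 -0.4]
units [ 0.003  0.049 -0.249] rows 1 each [ 0.003  0.049 -0.249]
yaw turn deg 0.6 units 0.007 rows 1
```

```bash
H="python3 -m handwheel"
$H '[-0.004,0.03,-0.13,0,0,0.006,0,0,-0.125,0,0,0,0,0,0,0,0,0,0,0,0,0,0,0]' 
python3 go.py
$H '[0,0,0,0,0,0,0,0,0,0,0,0,0,0,0,0,0,0,0,0,0,0,0,0,0,0,0,0,0,0]' 0 90
$H '[0,0,0.2,0,0,0,0,0,0.25,0,0,0,0,0,0.25,0,0,0,0,0,0.25,0,0,0,0,0,0.25,0,0,0]'
$H '[0,0,0.25,0,0,0,0,0,0.25,0,0,0,0,0,0.25,0,0,0,0,0,0.25,0,0,0,0,0,0,0,0,0]'
$H '[0.123,-0.219,0,0,0,-0.0585,0.123,-0.219,0,0,0,-0.0585,0.123,-0.219,0,0,0,-0.0585,0.123,-0.219,0,0,0,-0.0585,0.123,-0.219,0,0,0,-0.0585]'
$H '[0.123,-0.219,0,0,0,-0.0585,0.123,-0.219,0,0,0,0,0.123,-0.219,0,0,0,0,0.123,-0.219,0,0,0,0,0.123,-0.219,0,0,0,0]'
$H '[0.123,-0.219,0,0,0,0,0.123,-0.219,0,0,0,0,0.123,-0.219,0,0,0,0,0.123,-0.219,0,0,0,0,0,0,0,0,0,0]'
python3 go.py .65 -.08 .36 78.5
```

```text
time: 45.95
eef_pos: [0.3936, 0.3823, 0.0317]
tcp_rot: [-0.175, 0.985, -0.003, -0.0]
contact_force: [-0.4, 0.6, 0.5]
opening: 0.499
finger_force: 0.0
t 45.95 p [0.3936 0.3823 0.0317] ty yaw 110.1 tz [ 0.    -0.006 -1.   ] q [ 0.588  0.301  2.01  -0.007  0.833 -1.329] open 0.499 ff 0.0 F [-0.4  0.6  0.5]
time: 46.37
eef_pos: [0.3942, 0.3838, 0.0335]
tcp_rot: [-0.176, 0.984, -0.003, 0.002]
contact_force: [1.0, -2.6, 6.1]
opening: 0.171
finger_force: 88.6
time: 46.78
eef_pos: [0.392, 0.3829, 0.2131]
tcp_rot: [-0.176, 0.984, -0.003, -0.0]
contact_force: [1.4, 1.1, -1.3]
opening: 0.169
finger_force: 88.5
time: 47.2
eef_pos: [0.3945, 0.3847, 0.372]
tcp_rot: [-0.176, 0.984, 0.001, 0.008]
contact_force: [0.5, 1.5, -0.0]
opening: 0.169
finger_force: 88.5
time: 47.62
eef_pos: [0.4849, 0.2175, 0.3611]
tcp_rot: [0.055, 0.999, -0.003, -0.001]
contact_force: [0.7, 1.4, -1.3]
opening: 0.175
finger_force: 88.6
time: 48.03
eef_pos: [0.5773, 0.053, 0.361]
tcp_rot: [0.099, 0.995, -0.003, -0.001]
contact_force: [0.7, 0.3, -1.5]
opening: 0.169
finger_force: 88.6
time: 48.45
eef_pos: [0.6524, -0.0828, 0.3593]
tcp_rot: [0.101, 0.995, -0.004, -0.001]
contact_force: [-1.6, 0.8, -2.8]
opening: 0.169
finger_force: 88.6
t 48.45 p [ 0.6524 -0.0828  0.3593] ty yaw 78.4 tz [-0.003 -0.008 -1.   ] q [-0.277  0.19   1.495 -0.009  1.457 -1.644] open 0.169 ff 88.6 F [-1.6  0.8 -2.8]
units [-0.016  0.019  0.005] rows 1 each [-0.016  0.019  0.005]
yaw turn deg 0.1 units 0.002 rows 1
```

```bash
H="python3 -m handwheel"
$H '[0,0,0,0.0462,-0.0094,-0.0471,0,0,0,0.0462,-0.0094,-0.0471,0,0,0,0.0462,-0.0094,-0.0471,0,0,0,0.0462,-0.0094,-0.0471,0,0,0,0.0462,-0.0094,-0.0471]' 
$H '[0,0,0,0.0462,-0.0094,-0.0471,0,0,0,0.0462,-0.0094,-0.0471,0,0,0,0.0462,-0.0094,-0.0471,0,0,0,0.0462,-0.0094,-0.0471,0,0,0,0.0462,-0.0094,-0.0471]' 
$H '[0,0,0,0.0462,-0.0094,-0.0471,0,0,0,0.0462,-0.0094,-0.0471,0,0,0,0.0462,-0.0094,-0.0471,0,0,0,0.0462,-0.0094,-0.0471,0,0,0,0.0462,-0.0094,-0.0471]' 
$H '[0,0,0,0.0462,-0.0094,-0.0471,0,0,0,0.0462,-0.0094,-0.0471,0,0,0,0.0462,-0.0094,-0.0471,0,0,0,0.0462,-0.0094,-0.0471,0,0,0,0.0462,-0.0094,-0.0471]' 
$H '[0,0,0,0.0462,-0.0094,-0.0471,0,0,0,0.0462,-0.0094,-0.0471,0,0,0,0.0462,-0.0094,-0.0471,0,0,0,0.0462,-0.0094,-0.0471,0,0,0,0.0462,-0.0094,-0.0471]' 
$H '[0,0,0,0.0462,-0.0094,-0.0471,0,0,0,0.0462,-0.0094,-0.0471,0,0,0,0.0462,-0.0094,-0.0471,0,0,0,0.0462,-0.0094,-0.0471,0,0,0,0.0462,-0.0094,-0.0471]' 
$H '[-0.11,0.08,0,0,0,0,-0.11,0.08,0,0,0,0,-0.12,0.08,0,0,0,0,0,0,-0.2,0,0,0,0,0,-0.2,0,0,0]' 
$H '[0,0,-0.2,0,0,0,0,0,0,0,0,0,0,0,0,0,0,0]'
python3 go.py .5988 -.0406 .131 78.5
python3 - <<'E'
from vis import *
p,d=grab("side","side10"); q,e=grab("top","top10")
cv2.imwrite("pics/c10.png",np.hstack([cv2.resize(p[120:320,240:440],None,fx=2,fy=2),cv2.resize(q[140:340,250:450],None,fx=2,fy=2)]))
E
```

```text
time: 48.87
eef_pos: [0.6507, -0.0764, 0.3612]
tcp_rot: [0.279, 0.943, 0.181, 0.017]
contact_force: [-0.3, 0.0, -1.3]
opening: 0.171
finger_force: 88.6
time: 49.28
eef_pos: [0.6505, -0.0765, 0.361]
tcp_rot: [0.438, 0.827, 0.351, 0.034]
contact_force: [-0.4, 1.1, -1.6]
opening: 0.17
finger_force: 88.7
time: 49.7
eef_pos: [0.6504, -0.0765, 0.3608]
tcp_rot: [0.568, 0.654, 0.497, 0.049]
contact_force: [0.1, -0.2, -1.1]
opening: 0.169
finger_force: 88.7
time: 50.12
eef_pos: [0.6503, -0.0765, 0.3605]
tcp_rot: [0.659, 0.437, 0.609, 0.06]
contact_force: [1.3, 0.8, -0.9]
opening: 0.169
finger_force: 88.7
time: 50.53
eef_pos: [0.6501, -0.0765, 0.3601]
tcp_rot: [0.706, 0.19, 0.679, 0.067]
contact_force: [0.0, 0.7, -0.9]
opening: 0.175
finger_force: 88.8
time: 50.95
eef_pos: [0.65, -0.0761, 0.3599]
tcp_rot: [0.704, -0.063, 0.703, 0.07]
contact_force: [0.3, -0.7, -1.0]
opening: 0.172
finger_force: 88.8
time: 51.37
eef_pos: [0.5994, -0.0395, 0.3052]
tcp_rot: [0.701, -0.06, 0.707, 0.07]
contact_force: [0.4, 0.5, -2.1]
opening: 0.167
finger_force: 88.8
time: 51.62
eef_pos: [0.5991, -0.0403, 0.2687]
tcp_rot: [0.705, -0.061, 0.703, 0.07]
contact_force: [0.1, 0.9, 0.1]
opening: 0.172
finger_force: 88.8
t 51.62 p [ 0.5991 -0.0403  0.2687] ty yaw -100.6 tz [ 0.983 -0.184 -0.003] q [-0.269 -0.088  2.426  3.021  0.768 -1.497] open 0.172 ff 88.8 F [0.1 0.9 0.1]
units [-0.002 -0.002 -0.918] rows 4 each [-0.    -0.001 -0.23 ]
yaw turn deg -0.9 units -0.010 rows 1
```

View pics/c10.png

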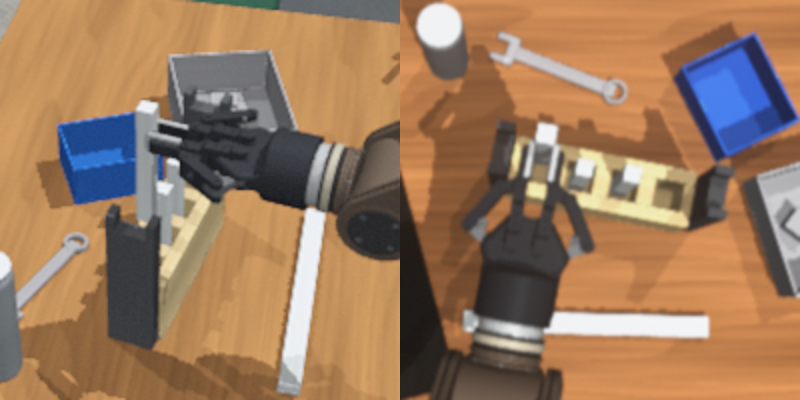

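The held blank is upright over pocket 3 (top composite (545,140)). The two placed ones stand at (583,175) and (627,180).

```bash
H="python3 -m handwheel"
$H '[0,0,-0.16,0,0,0,0,0,-0.16,0,0,0,0,0,-0.14,0,0,0,0,0,-0.14,0,0,0,0,0,-0.1,0,0,0]' 
python3 go.py .5988 -.0406 .131 
$H '[0,0,-0.1,0,0,0,0,0,-0.1,0,0,0,0,0,-0.04,0,0,0,0,0,0,0,0,0]' 
python3 go.py .5988 -.0406 .128
```

```text
time: 52.13
eef_pos: [0.6013, -0.0411, 0.1681]
tcp_rot: [0.702, -0.06, 0.706, 0.07]
contact_force: [-0.2, -0.6, -1.3]
opening: 0.172
finger_force: 88.8
t 52.13 p [ 0.6013 -0.0411  0.1681] ty yaw -100.6 tz [ 0.983 -0.184  0.007] q [-0.269  0.214  2.407  3.045  1.059 -1.537] open 0.172 ff 88.8 F [-0.2 -0.6 -1.3]
units [-0.017  0.004 -0.248] rows 1 each [-0.017  0.004 -0.248]
time: 52.47
eef_pos: [0.601, -0.0411, 0.1312]
tcp_rot: [0.703, -0.061, 0.705, 0.07]
contact_force: [-0.3, -0.5, -1.8]
opening: 0.171
finger_force: 88.8
t 52.47 p [ 0.601  -0.0411  0.1312] ty yaw -100.6 tz [ 0.983 -0.184  0.004] q [-0.269  0.327  2.387  3.05   1.15  -1.546] open 0.171 ff 88.8 F [-0.3 -0.5 -1.8]
units [-0.015  0.003 -0.021] rows 1 each [-0.015  0.003 -0.021]
```

```bash
H="python3 -m handwheel"
$H '[0,0,0,0,0,0,0,0,0,0,0,0,0,0,0,0,0,0]' 0.26
$H '[0,0,0.06,0,0,0,0,0,0.12,0,0,0,0,0,0.2,0,0,0,0,0,0.2,0,0,0,0,0,0.2,0,0,0]' 
$H '[0.11,-0.12,0.18,0,0,0,0.11,-0.12,0.2,0,0,0,0.11,-0.12,0.2,0,0,0,0,0,0,-0.0462,0.0094,0.0471,0,0,0,-0.0462,0.0094,0.0471]' 0.5
python3 go.py
$H '[0,0,0,-0.0462,0.0094,0.0471,0,0,0,-0.0462,0.0094,0.0471,0,0,0,-0.0462,0.0094,0.0471,0,0,0,-0.0462,0.0094,0.0471,0,0,0,-0.0462,0.0094,0.0471]'
$H '[0,0,0,-0.0462,0.0094,0.0471,0,0,0,-0.0462,0.0094,0.0471,0,0,0,-0.0462,0.0094,0.0471,0,0,0,-0.0462,0.0094,0.0471,0,0,0,-0.0462,0.0094,0.0471]'
$H '[0,0,0,-0.0462,0.0094,0.0471,0,0,0,-0.0462,0.0094,0.0471,0,0,0,-0.0462,0.0094,0.0471,0,0,0,-0.0462,0.0094,0.0471,0,0,0,-0.0462,0.0094,0.0471]'
$H '[0,0,0,-0.0462,0.0094,0.0471,0,0,0,-0.0462,0.0094,0.0471,0,0,0,-0.0462,0.0094,0.0471,0,0,0,-0.0462,0.0094,0.0471,0,0,0,-0.0462,0.0094,0.0471]'
$H '[0,0,0,-0.0462,0.0094,0.0471,0,0,0,-0.0462,0.0094,0.0471,0,0,0,-0.0462,0.0094,0.0471,0,0,0,-0.0462,0.0094,0.0471,0,0,0,-0.0462,0.0094,0.0471]'
$H '[0,0,0,-0.0462,0.0094,0.0471,0,0,0,-0.0462,0.0094,0.0471,0,0,0,-0.0462,0.0094,0.0471,0,0,0,0,0,0,0,0,0,0,0,0]'
python3 go.py .4376 -.1006 .06 -1.6
python3 - <<'E'
from vis import *
p,d=grab("side","side11"); comps(p,d,.012,.045,n="side",amin=200); comps(p,d,.14,.165,n="side",amin=30)
q,e=grab("top","top11"); comps(q,e,.14,.165,amin=30); comps(q,e,.012,.045,amin=400); comps(q,e,.020,.045,amin=100)
E
```

```text
time: 52.72
eef_pos: [0.601, -0.041, 0.1328]
tcp_rot: [0.702, -0.06, 0.706, 0.07]
contact_force: [-0.2, 0.1, 0.3]
opening: 0.257
finger_force: 0.0
time: 53.13
eef_pos: [0.5998, -0.0407, 0.2496]
tcp_rot: [0.703, -0.061, 0.705, 0.07]
contact_force: [0.5, -1.1, 0.7]
opening: 0.26
finger_force: 0.0
time: 53.55
eef_pos: [0.6504, -0.0949, 0.3402]
tcp_rot: [0.706, 0.048, 0.703, 0.071]
contact_force: [0.3, -0.3, -1.1]
opening: 0.501
finger_force: 0.0
t 53.55 p [ 0.6504 -0.0949  0.3402] ty yaw -91.9 tz [ 0.999 -0.033 -0.003] q [-0.442 -0.099  2.27   2.485  0.709 -1.211] open 0.501 ff 0.0 F [ 0.3 -0.3 -1.1]
time: 53.97
eef_pos: [0.6489, -0.0947, 0.3352]
tcp_rot: [0.689, 0.303, 0.655, 0.065]
contact_force: [-0.0, 0.3, 0.3]
opening: 0.501
finger_force: 0.0
time: 54.38
eef_pos: [0.649, -0.0949, 0.3353]
tcp_rot: [0.623, 0.538, 0.565, 0.056]
contact_force: [1.0, -0.2, -0.7]
opening: 0.498
finger_force: 0.0
time: 54.8
eef_pos: [0.6491, -0.095, 0.3355]
tcp_rot: [0.514, 0.737, 0.436, 0.043]
contact_force: [-0.7, 1.0, -0.8]
opening: 0.496
finger_force: 0.0
time: 55.22
eef_pos: [0.6492, -0.095, 0.3357]

[... 1861 characters left out ...]

[503. 241.] 411 z 0.029 top 0.041 [ 577.8 -441.9  142.8  125.    16.4]
[433. 178.] 189 z 0.032 top 0.044 [ 735.  -322.8  117.2   32.6   39.4]
[ 37. 179.] 228 z 0.022 top 0.024 [737.  645.8 139.6  14.6 -81.7]
[ 40. 202.] 159 z 0.022 top 0.024 [678.  637.2 140.7  12.6 -81.6]
[505. 237.] 290 z 0.033 top 0.042 [ 590.7 -494.8  146.2   40.5    4.1]
[433. 258.] 178 z 0.033 top 0.042 [ 540.5 -318.4  146.9    8.4   16.8]
[484. 242.] 178 z 0.028 top 0.030 [ 579.7 -446.8   37.7   29.1    9.4]
[469. 246.] 130 z 0.032 top 0.034 [ 571.7 -410.2   31.9   26.9   90. ]
[450. 252.] 176 z 0.030 top 0.032 [ 556.9 -363.3   35.2   30.1   52.2]
[555. 399.] 106 z 0.038 top 0.042 [ 209.2 -601.4   47.4   16.1   89.7]
```

```bash
H="python3 -m handwheel"
$H '[-0.118,-0.004,0,0.008,0,-0.0748,-0.118,-0.004,0,0,0,-0.0748,-0.118,-0.004,0,0,0,-0.0748,-0.118,-0.004,0,0,0,-0.0748,-0.118,-0.004,0,0,0,-0.0748]' 0.65
$H '[-0.118,-0.004,0,0,0,-0.0748,-0.118,-0.004,0,0,0,-0.0748,-0.118,-0.004,0,0,0,-0.0748,-0.118,-0.004,0,0,0,-0.0748,-0.118,-0.004,0,0,0,-0.0748]'
$H '[-0.118,-0.004,0,0,0,-0.0748,-0.118,-0.004,0,0,0,-0.0748,0,0,-0.24,0,0,0,0,0,-0.24,0,0,0,0,0,-0.24,0,0,0]'
$H '[0,0,-0.24,0,0,0,0,0,-0.24,0,0,0,0,0,-0.24,0,0,0,0,0,-0.24,0,0,0,0,0,0,0,0,0]'
python3 go.py .4376 -.1006 .022 -1.6
python3 - <<'E'
from vis import *
p,d=grab("side"); comps(p,d,.010,.045,n="side",amin=300)
E
```

```text
time: 56.57
eef_pos: [0.5598, -0.0986, 0.3343]
tcp_rot: [0.382, 0.924, 0.0, -0.003]
contact_force: [-0.5, -0.3, 0.3]
opening: 0.651
finger_force: 0.0
time: 56.98
eef_pos: [0.4713, -0.1014, 0.3344]
tcp_rot: [0.633, 0.774, 0.001, -0.003]
contact_force: [-0.3, -1.0, 0.7]
opening: 0.649
finger_force: 0.0
time: 57.4
eef_pos: [0.437, -0.1028, 0.2263]
tcp_rot: [0.718, 0.696, 0.002, -0.001]
contact_force: [-0.1, 0.8, -0.0]
opening: 0.651
finger_force: 0.0
time: 57.82
eef_pos: [0.4315, -0.1001, 0.0754]
tcp_rot: [0.718, 0.696, -0.001, -0.01]
contact_force: [-2.1, 0.0, -0.4]
opening: 0.652
finger_force: 0.0
t 57.82 p [ 0.4315 -0.1001  0.0754] ty yaw -1.7 tz [-0.016  0.013 -1.   ] q [-0.46   0.011  2.244  0.005  0.907 -0.433] open 0.652 ff 0.0 F [-2.1  0.  -0.4]
units [ 0.041 -0.004 -0.356] rows 2 each [ 0.02  -0.002 -0.178]
yaw turn deg 0.1 units 0.001 rows 1
[431.  76.] 860 z 0.027 top 0.041 [ 3.7520e+02 -1.0497e+03  3.4970e+02  8.7000e+01 -6.0000e-01]
[355. 159.] 498 z 0.028 top 0.042 [ 576.7 -451.4  137.7  127.6   16. ]
[295. 189.] 432 z 0.028 top 0.041 [ 717.7 -304.1  110.3   76.4   26.4]
[295. 210.] 508 z 0.028 top 0.041 [ 707.8 -270.1  133.4  127.5  -64.5]
[370. 198.] 324 z 0.027 top 0.041 [ 513.3 -315.4   95.1   46.    16. ]
[322. 269.] 564 z 0.028 top 0.042 [582.5 -84.4 263.7  68.1  67. ]
[390. 274.] 876 z 0.016 top 0.018 [438.4 -82.7 272.4  24.9  88.4]
```

```bash
H="python3 -m handwheel"
$H '[0.01,0,-0.15,0,0,0,0,0,-0.12,0,0,0,0,0,-0.07,0,0,0,0,0,0,0,0,0,0,0,0,0,0,0]' 
python3 go.py .4378 -.1006 .022 -1.6
$H '[0,0,0,0,0,0,0,0,0,0,0,0,0,0,0,0,0,0,0,0,0,0,0,0,0,0,0,0,0,0]' 0 110
python3 go.py
$H '[0,0,0.1,0,0,0,0,0,0.2,0,0,0,0,0,0.22,0,0,0,0,0,0.22,0,0,0,0,0,0.22,0,0,0]'
$H '[0,0,0.22,0,0,0,0,0,0.22,0,0,0,0,0,0.22,0,0,0,0,0,0.22,0,0,0,0,0,0,0,0,0]'
python3 go.py .6029 -.1148 .3 -11.5
python3 - <<'E'
from vis import *
p,d=grab("side","side12"); W=cloud("side",d); comps(p,d,W[270,391,2]*0+.255,.32,n="side",amin=100)
q,e=grab("top","top12"); comps(q,e,.25,.31,amin=100)
cv2.imwrite("pics/c12.png",np.hstack([cv2.resize(p[120:320,240:440],None,fx=2,fy=2),cv2.resize(q[160:360,230:430],None,fx=2,fy=2)]))
E
```

```text
time: 58.28
eef_pos: [0.4395, -0.1026, 0.0328]
tcp_rot: [0.717, 0.697, 0.001, -0.002]
contact_force: [0.9, -0.9, 0.1]
opening: 0.647
finger_force: 0.0
t 58.28 p [ 0.4395 -0.1026  0.0328] ty yaw -1.6 tz [-0.001  0.004 -1.   ] q [-0.457  0.109  2.243  0.005  0.793 -0.433] open 0.647 ff 0.0 F [ 0.9 -0.9  0.1]
units [-0.011  0.013 -0.072] rows 1 each [-0.011  0.013 -0.072]
yaw turn deg -0.0 units -0.000 rows 1
time: 58.7
eef_pos: [0.44, -0.1027, 0.033]
tcp_rot: [0.717, 0.698, 0.001, -0.001]
contact_force: [-0.2, -0.2, 7.0]
opening: 0.003
finger_force: 3.2
t 58.70 p [ 0.44   -0.1027  0.033 ] ty yaw -1.5 tz [ 0.     0.004 -1.   ] q [-0.456  0.109  2.242  0.005  0.792 -0.433] open 0.003 ff 3.2 F [-0.2 -0.2  7. ]
time: 59.12
eef_pos: [0.438, -0.1017, 0.1768]
tcp_rot: [0.717, 0.697, 0.001, -0.003]
contact_force: [1.1, -0.0, 0.1]
opening: 0.001
finger_force: 0.0
time: 59.53
eef_pos: [0.441, -0.1031, 0.3157]
tcp_rot: [0.717, 0.697, 0.003, 0.004]
contact_force: [1.2, -1.0, 1.0]
opening: 0.003
finger_force: 0.0
t 59.53 p [ 0.441  -0.1031  0.3157] ty yaw -1.5 tz [ 0.01  -0.001 -1.   ] q [-0.456 -0.277  2.023  0.004  1.385 -0.43 ] open 0.003 ff 0.0 F [ 1.2 -1.   1. ]
units [ 1.079 -0.078 -0.105] rows 5 each [ 0.216 -0.016 -0.021]
yaw turn deg -10.0 units -0.111 rows 2
[448.   7.] 1482 z 0.278 top 0.298 [  362.  -1006.7   377.1   143.7    13.1]
```

View pics/c12.png

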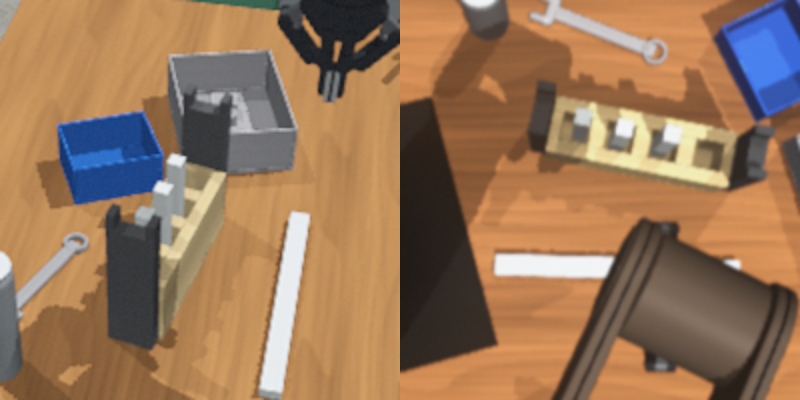

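All three blanks stand. The gripper closed above the bar because the TCP was at 33 mm, and the bar is still on the bench (side composite (285,305)). I'll remeasure it.

Run:
```python
from vis import *
p,d=grab("side"); comps(p,d,.010,.03,n="side",amin=600); comps(p,d,.012,.03,n="side",amin=600)
```

```text
[382. 272.] 969 z 0.016 top 0.018 [457.4 -89.  305.3  24.9  88.4]
[382. 272.] 945 z 0.016 top 0.019 [457.4 -88.9 305.3  24.9  88.4]
```

```bash
H="python3 -m handwheel"
$H '[0.115,0.09,0,0,0,0,0,0,-0.22,0,0,0,0,0,-0.24,0,0,0,0,0,-0.24,0,0,0,0,0,-0.24,0,0,0]' 0.65
$H '[0,0,-0.24,0,0,0,0,0,-0.24,0,0,0,0,0,-0.2,0,0,0,0,0,-0.1,0,0,0,0,0,0,0,0,0]'
$H '[0,0,-0.07,0,0,0,0,0,0,0,0,0,0,0,0,0,0,0]'
python3 go.py .4572 -.0895 .020 -1.6
python3 - <<'E'
from vis import *
p,d=grab("side"); comps(p,d,.010,.03,n="side",amin=400)
E
```

```text
time: 60.1
eef_pos: [0.4542, -0.0876, 0.1626]
tcp_rot: [0.717, 0.698, 0.0, -0.004]
contact_force: [0.9, -0.7, -0.3]
opening: 0.651
finger_force: 0.0
time: 60.52
eef_pos: [0.4504, -0.0862, 0.0431]
tcp_rot: [0.717, 0.697, -0.002, -0.009]
contact_force: [-0.4, -0.0, -1.0]
opening: 0.651
finger_force: 0.0
time: 60.77
eef_pos: [0.456, -0.0886, 0.0391]
tcp_rot: [0.717, 0.697, 0.001, -0.003]
contact_force: [-0.0, -1.3, 0.7]
opening: 0.648
finger_force: 0.0
t 60.77 p [ 0.456  -0.0886  0.0391] ty yaw -1.6 tz [-0.002  0.005 -1.   ] q [-0.413  0.124  2.21   0.005  0.812 -0.389] open 0.648 ff 0.0 F [-0.  -1.3  0.7]
units [ 0.008 -0.006 -0.127] rows 1 each [ 0.008 -0.006 -0.127]
yaw turn deg -0.0 units -0.000 rows 1
[430.  78.] 481 z 0.020 top 0.028 [  374.8 -1065.5   348.     57.2     1.1]
[381. 282.] 762 z 0.016 top 0.019 [458.5 -50.  226.7  24.9  88.4]
```

```bash
H="python3 -m handwheel"
$H '[0,0,-0.07,0,0,0,0,0,-0.055,0,0,0,0,0,0,0,0,0,0,0,0,0,0,0]' 
python3 go.py .4572 -.0895 .020 -1.6
$H '[0,0,0,0,0,0,0,0,0,0,0,0,0,0,0,0,0,0,0,0,0,0,0,0,0,0,0,0,0,0]' 0 110
python3 go.py
```

```text
time: 61.15
eef_pos: [0.4552, -0.0883, 0.0194]
tcp_rot: [0.717, 0.697, 0.001, -0.003]
contact_force: [-0.2, -0.1, -0.3]
opening: 0.652
finger_force: 0.0
t 61.15 p [ 0.4552 -0.0883  0.0194] ty yaw -1.6 tz [-0.004  0.006 -1.   ] q [-0.413  0.165  2.213  0.006  0.77  -0.39 ] open 0.652 ff 0.0 F [-0.2 -0.1 -0.3]
units [ 0.013 -0.008  0.004] rows 1 each [ 0.013 -0.008  0.004]
yaw turn deg -0.0 units -0.000 rows 1
time: 61.57
eef_pos: [0.4565, -0.0887, 0.021]
tcp_rot: [0.717, 0.697, 0.001, -0.002]
contact_force: [-1.6, 0.8, 5.6]
opening: 0.256
finger_force: 109.1
t 61.57 p [ 0.4565 -0.0887  0.021 ] ty yaw -1.6 tz [-0.001  0.005 -1.   ] q [-0.413  0.162  2.211  0.006  0.771 -0.389] open 0.256 ff 109.1 F [-1.6  0.8  5.6]
```

```bash
H="python3 -m handwheel"
$H '[0,0,0.08,0,0,0,0,0,0.16,0,0,0,0,0,0.22,0,0,0,0,0,0.22,0,0,0,0,0,0.22,0,0,0]'
$H '[0,0,0.22,0,0,0,0,0,0.22,0,0,0,0,0,0.22,0,0,0,0,0,0.22,0,0,0,0,0,0.1,0,0,0]'
$H '[0.195,-0.035,0,0,0,-0.022,0.195,-0.035,0,0,0,-0.022,0.195,-0.035,0,0,0,-0.022,0.195,-0.035,0,0,0,-0.022,0.195,-0.035,0,0,0,-0.022]'
$H '[0,0,0,0,0,0,0,0,0,0,0,0,0,0,0,0,0,0]'
python3 go.py .6029 -.1148 .2 -11.5
python3 - <<'E'
from vis import *
p,d=grab("side","side13"); comps(p,d,.25,.32,n="side",amin=100)
q,e=grab("top","top13")
cv2.imwrite("pics/c13.png",np.hstack([cv2.resize(p[60:320,200:460],(400,400)),cv2.resize(q[140:340,250:450],None,fx=2,fy=2)]))
E
```

```text
time: 61.98
eef_pos: [0.4548, -0.088, 0.1553]
tcp_rot: [0.717, 0.697, 0.001, -0.004]
contact_force: [1.4, -0.8, -1.7]
opening: 0.254
finger_force: 108.5
time: 62.4
eef_pos: [0.4568, -0.0889, 0.3064]
tcp_rot: [0.717, 0.697, 0.002, 0.0]
contact_force: [-0.1, 0.1, -2.7]
opening: 0.258
finger_force: 108.6
time: 62.82
eef_pos: [0.6029, -0.1147, 0.3005]
tcp_rot: [0.775, 0.632, 0.001, -0.003]
contact_force: [-0.8, 0.1, -1.4]
opening: 0.258
finger_force: 108.8
time: 63.07
eef_pos: [0.6013, -0.1145, 0.3006]
tcp_rot: [0.774, 0.633, 0.0, -0.004]
contact_force: [0.5, 0.8, -1.3]
opening: 0.255
finger_force: 108.9
t 63.07 p [ 0.6013 -0.1145  0.3006] ty yaw -11.4 tz [-0.004  0.007 -1.   ] q [-0.356  0.117  1.681  0.005  1.349 -0.157] open 0.255 ff 108.9 F [ 0.5  0.8 -1.3]
units [ 0.011 -0.002 -0.67 ] rows 3 each [ 0.004 -0.001 -0.223]
yaw turn deg -0.1 units -0.001 rows 1
[442.   6.] 1365 z 0.279 top 0.299 [  365.9 -1012.5   375.4   126.9    13.1]
[318. 174.] 994 z 0.295 top 0.307 [606.  -46.9 208.3  55.2  86.6]
```

View pics/c13.png

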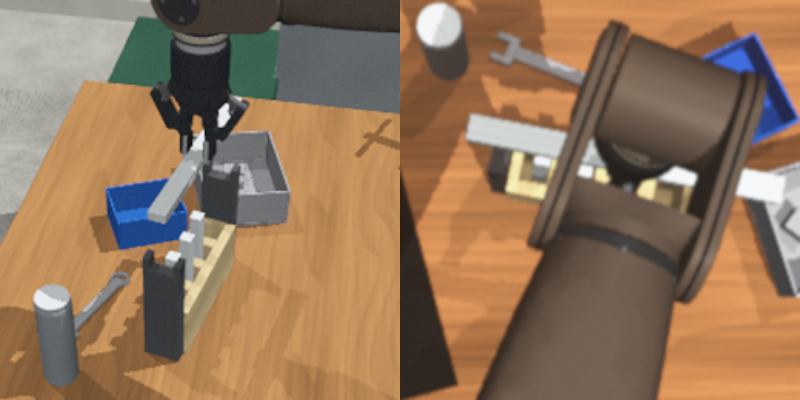

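The bar is held over the row, with its ends at about top pixels (285,202) and (441,233). I'll measure both ends.

Run:
```python
from vis import *
q,e=grab("top"); W=cloud("top",e)
m=(W[...,2]>.279)&(W[...,2]<.308)&(q.min(2)>90)
c=np.array([.6029,-.1148]); u=np.array([.980,-.199]); v=np.array([.199,.980])
for s in (slice(270,320),slice(425,460)):
    M=np.zeros_like(m); M[:,s]=m[:,s]; P=W[M][:,:2]-c; a=P@u;b=P@v
    print(M.sum(),"z",np.median(W[M][:,2]).round(4),"across",np.percentile(a,[2,50,98]).round(4),"along",np.percentile(b,[1,99]).round(4), "slope",np.polyfit(b,a,1).round(4))
```

```text
522 z 0.2952 across [-0.0148 -0.0036  0.0094] along [0.0781 0.1458] slope [ 0.0166 -0.0053]
235 z 0.2948 across [-0.0149 -0.0028  0.0093] along [-0.1528 -0.1216] slope [0.0764 0.0074]
```

```bash
H="python3 -m handwheel"
$H '[0.02,0.014,-0.1,0,0,0,0,0,-0.15,0,0,0,0,0,-0.15,0,0,0,0,0,-0.1,0,0,0,0,0,0,0,0,0]'
$H '[0,0,-0.06,0,0,0,0,0,-0.05,0,0,0,0,0,-0.03,0,0,0,0,0,0,0,0,0,0,0,0,0,0,0]'
python3 go.py .6037 -.1125 .194 -11.5
python3 - <<'E'
from vis import *
q,e=grab("top"); W=cloud("top",e)
c=np.array([.6029,-.1148]); u=np.array([.980,-.199]); v=np.array([.199,.980])
m=(W[...,2]>.18)&(W[...,2]<.225)&(q.min(2)>110)
for s in (slice(270,330),slice(400,450)):
    M=np.zeros_like(m); M[:,s]=m[:,s]; P=W[M][:,:2]-c; a=P@u;b=P@v
    print(M.sum(),"z",np.median(W[M][:,2]).round(4),"across",np.percentile(a,[2,50,98]).round(4),"along",np.percentile(b,[1,99]).round(4))
E
```

```text
time: 63.63
eef_pos: [0.6022, -0.1117, 0.2229]
tcp_rot: [0.774, 0.633, -0.001, -0.006]
contact_force: [-0.9, -0.1, -4.0]
opening: 0.256
finger_force: 108.9
time: 64.05
eef_pos: [0.6052, -0.1127, 0.2064]
tcp_rot: [0.774, 0.633, 0.001, -0.002]
contact_force: [-0.1, -0.7, -2.3]
opening: 0.252
finger_force: 109.0
t 64.05 p [ 0.6052 -0.1127  0.2064] ty yaw -11.5 tz [-0.001  0.005 -1.   ] q [-0.351  0.197  1.766  0.005  1.181 -0.152] open 0.252 ff 109.0 F [-0.1 -0.7 -2.3]
units [-0.01   0.001 -0.083] rows 1 each [-0.01   0.001 -0.083]
yaw turn deg -0.0 units -0.000 rows 1
543 z 0.1999 across [-0.0111  0.0005  0.0132] along [0.0612 0.1486]
295 z 0.1994 across [-0.0113  0.0002  0.0131] along [-0.1495 -0.1023]
```

Centred within 1 mm. I'll lower it the rest of the way.

```bash
H="python3 -m handwheel"
$H '[-0.004,0,-0.04,0,0,0,0,0,-0.03,0,0,0,0,0,-0.01,0,0,0,0,0,0,0,0,0,0,0,0,0,0,0]'
python3 go.py .6045 -.1125 .193 -11.5
$H '[0,0,0,0,0,0,0,0,0,0,0,0,0,0,0,0,0,0,0,0,0,0,0,0]' 0.5
python3 go.py
```

```text
time: 64.52
eef_pos: [0.6044, -0.1126, 0.1938]
tcp_rot: [0.774, 0.633, 0.001, -0.003]
contact_force: [0.2, -0.6, -1.7]
opening: 0.256
finger_force: 109.0
t 64.52 p [ 0.6044 -0.1126  0.1938] ty yaw -11.5 tz [-0.002  0.006 -1.   ] q [-0.351  0.208  1.778  0.005  1.159 -0.153] open 0.256 ff 109.0 F [ 0.2 -0.6 -1.7]
units [ 0.001  0.001 -0.006] rows 1 each [ 0.001  0.001 -0.006]
yaw turn deg -0.0 units -0.000 rows 1
time: 64.85
eef_pos: [0.6049, -0.1128, 0.1948]
tcp_rot: [0.774, 0.633, 0.002, -0.002]
contact_force: [0.6, -0.6, 0.0]
opening: 0.498
finger_force: 0.0
t 64.85 p [ 0.6049 -0.1128  0.1948] ty yaw -11.5 tz [-0.     0.005 -1.   ] q [-0.351  0.207  1.777  0.005  1.159 -0.153] open 0.498 ff 0.0 F [ 0.6 -0.6  0. ]
```

Next I raise the arm, retreat toward +y and check everything.

```bash
H="python3 -m handwheel"
$H '[0,0,0.1,0,0,0,0,0,0.2,0,0,0,0,0,0.25,0,0,0,0,0,0.25,0,0,0,0,0,0.2,0,0,0]'
$H '[-0.1,0.24,0,0,0,0,-0.1,0.24,0,0,0,0,-0.1,0.24,0,0,0,0,-0.1,0.24,0,0,0,0,-0.1,0.24,0,0,0,0]'
$H '[-0.05,0.24,0,0,0,0,-0.05,0.24,0,0,0,0,-0.05,0.24,0,0,0,0,-0.05,0.24,0,0,0,0,-0.05,0.24,0,0,0,0]'
$H '[0,0,0,0,0,0,0,0,0,0,0,0,0,0,0,0,0,0,0,0,0,0,0,0,0,0,0,0,0,0]'
python3 go.py
python3 - <<'E'
from vis import *
q,e=grab("top","top14"); W=cloud("top",e); p,_=grab("side","side14")
c=np.array([.6029,-.1148]); u=np.array([.980,-.199]); v=np.array([.199,.980])
m=(W[...,2]>.176)&(W[...,2]<.2)&(q.min(2)>110); P=W[m][:,:2]-c;a=P@u;b=P@v
print(m.sum(),"z",np.percentile(W[m][:,2],[5,50,95]).round(4),"across",np.percentile(a,[2,50,98]).round(4),"along",np.percentile(b,[1,99]).round(4),"slope",np.polyfit(b,a,1).round(4),"zslope",np.polyfit(b,W[m][:,2],1).round(4))
comps(q,e,.020,.045,amin=100); comps(q,e,.15,.170,amin=100)
cv2.imwrite("pics/c14.png",np.hstack([cv2.resize(p[100:320,240:460],(400,400)),cv2.resize(q[140:340,250:450],None,fx=2,fy=2)]))
E
```

```text
time: 65.27
eef_pos: [0.6048, -0.1127, 0.3478]
tcp_rot: [0.774, 0.633, 0.002, -0.001]
contact_force: [0.3, 0.1, 0.5]
opening: 0.5
finger_force: 0.0
time: 65.68
eef_pos: [0.5286, 0.0687, 0.3446]
tcp_rot: [0.774, 0.633, 0.002, -0.002]
contact_force: [-0.1, 0.6, -0.2]
opening: 0.501
finger_force: 0.0
time: 66.1
eef_pos: [0.4913, 0.2491, 0.3448]
tcp_rot: [0.774, 0.633, 0.002, -0.002]
contact_force: [0.2, -0.5, -0.5]
opening: 0.504
finger_force: 0.0
time: 66.52
eef_pos: [0.4925, 0.2462, 0.3442]
tcp_rot: [0.775, 0.632, 0.001, -0.002]
contact_force: [0.3, -1.0, -0.6]
opening: 0.502
finger_force: 0.0
t 66.52 p [0.4925 0.2462 0.3442] ty yaw -11.6 tz [-0.001  0.005 -1.   ] q [ 0.277 -0.049  1.774  0.006  1.416  0.478] open 0.502 ff 0.0 F [ 0.3 -1.  -0.6]
2214 z [0.1798 0.1858 0.189 ] across [-0.6247 -0.0036  0.0124] along [-0.1464  0.5707] slope [-0.9676 -0.014 ] zslope [-0.0048  0.186 ]
[428. 177.] 212 z 0.033 top 0.042 [ 744.1 -304.3  142.3   70.3   62.1]
[ 37. 179.] 214 z 0.022 top 0.024 [736.3 646.6 137.8  15.6 -81.2]
[399. 197.] 139 z 0.033 top 0.043 [ 689.4 -239.3  119.     7.7   25.6]
[ 38. 203.] 156 z 0.022 top 0.024 [678.3 637.4 141.   11.7 -82.1]
[505. 237.] 278 z 0.033 top 0.043 [ 593.1 -492.7  142.    17.8   16.5]
[434. 261.] 154 z 0.033 top 0.042 [ 534.7 -320.2  133.2    7.7   17.3]
[484. 242.] 176 z 0.028 top 0.031 [ 579.7 -446.8   37.7   28.6    9.4]
[469. 246.] 132 z 0.032 top 0.035 [ 571.1 -409.5   30.6   29.8   44.1]
[450. 252.] 181 z 0.030 top 0.032 [ 556.7 -362.9   35.6   30.2   53.9]
[555. 399.] 102 z 0.038 top 0.041 [ 203.5 -602.3   48.3   18.2   66.8]
[269. 152.] 404 z 0.160 top 0.163 [763.6  67.8  49.7  47.8  26.5]
```

View pics/c14.png

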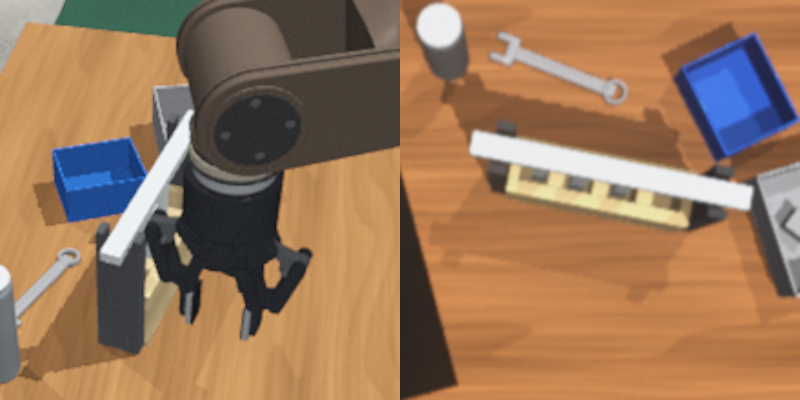

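The bar lies in both forks (top composite (470,143) to (752,197)). Its top is at 186 mm as expected, and all three offcuts are in the bin.

```bash
python3 -c "
from plant import ctrl
print(ctrl.sign_off())"
```

```text
the job is handed in; nothing more can be done
None
```

I handed the job in at about 67 s: all three blanks present stand fully down in pockets 1–3, the retaining bar rests centred in both forks, and all three offcuts are in the scrap bin; the wrench, spray can and parts bin were not touched. Sign-off returned no verdict.

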